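# Latch the imaging chamber and snap its cover on

### The job

Get the microscope's imaging chamber ready: first swing the yellow hook arm closed until it rests fully home in its catch, then fetch the grey clip-on cover with the orange handle, set it squarely on the chamber between the two blue spring clips and press it down until both clips snap over its edges. After the snap keep pressing the cover firmly down so that the rubber gasket under it stays well squeezed, and finish while holding it pressed down like that, without letting up. Leave the flask, the dishes and the bottle where they stand.

Things in the scene. Friction and masses are not known exactly. Their poses are not given: they have to be found in the camera images.
- chamber (a point): centre of the chamber's mouth, on top of the free black gasket, 52 mm above the bench. Chamber: open aluminium frame 96 (x) by 80 mm (y), rim at 46 mm, small dish inside, fixed on a dark steel stage plate 205 x 185 mm, its top at 20 mm. z up; blue clips on the +y and -y sides, yellow hook arm on the +x side. Stage place and yaw vary; pushing does not move it.
- gasket (a joint): how far the spring-borne rubber gasket is squeezed down, m: 0 free, 0.004 solid stop. It starts to yield at 2 N, then 2.5 N per mm. Cover snapped in and let go: under 0.0015. Well squeezed: more than 0.002 (about 5 N of push from the robot, or more).
- clip_left (a joint): outward deflection of the blue clip on the +y side, m: 0 at rest, at most 0.012. Clip 44 mm long along x; rounded nose 61 mm above the bench, 39 mm from the chamber's centre; flared lead-in above it, up to 73 mm. The nose overlaps the cover's edge by 4 mm. Pushing the cover past both takes about 10 to 18 N; then the force drops, even pulls down, and the clips return to 0.
- clip_right (a joint): the same for the blue clip on the chamber's -y side
- cover_grip (a point): grasp point of the loose cover, 26 mm above its underside, z up. Grey plate 88 (x) by 86 mm (y, over its rounded edges), 6 mm thick (3 mm at those edges), about 0.11 kg; orange handle bar in the middle, 14 mm thick in x, 46 long in y, 6 to 44 mm above the underside: fingers close along x. Lies flat on the bench left or right of the stage.
- cover: the same cover; origin: centre of its underside. On the chamber its x lies along the chamber's x (a half turn is the same), its rounded edges at +y and -y under the clips. Its underside is 13 mm above chamber when it first touches the clips, 0 when snapped in on the free gasket; each mm lower squeezes the gasket 1 mm, to -4 mm at the stop.
- latch (a joint): angle of the yellow hook arm, rad: 0 closed, home in its catch (solid stop); grows as it swings out, clockwise seen from above, to 1.5. It swings level about an upright pivot and stays where it is left (friction about 1.7 N at the pin).
- latch_pivot (a point): the upright pivot axis of the hook arm, at the arm's mid-height, 34 mm above the bench; 85 mm in +x and 45 mm in -y from the chamber's centre, axes parallel to the chamber's
- latch_pin (a point): middle of the black push pin on the hook arm: 12 mm thick, 38 to 74 mm above the bench, 70 mm from the pivot along this point's +y. Arm 12 mm wide, top at 38 mm, ending 34 mm past the pin. Closed, it lies along the chamber's +y, its end under the steel catch (top at 45 mm, 25 mm past the pin). To close, push the pin from outside towards the chamber (this point's -x).
- flask: bystander: clear culture flask with orange cap lying flat, 128 x 74 x 32 mm, origin under its centre
- dishes: bystander: stack of two clear petri dishes, 89 mm diameter, 30 mm tall, origin under its centre
- bottle: bystander: amber bottle with blue cap, 60 mm diameter, 115 mm tall, origin under its centre
There are look-alikes about, which are no part of the job. What is shaped like the cover but green is not meant.

How it is judged (in metres and radians):
On the way, in this order (a step that is already met when the one before it is completed fails the run):
1. the hook arm is swung home into its catch (value of joint latch below 0.06 rad), for 0.2 s.
2. the cover is snapped in squarely under both clips (z of cover_grip in the frame of chamber between 0.018 and 0.028 m and horizontal distance between cover_grip and chamber below 0.006 m and angle between the y axis of cover_grip and the y axis of chamber, either way round below 0.12 rad and angle between the z axis of cover_grip and the z axis of chamber, either way round below 0.06 rad and value of joint each of clip_left, clip_right below 0.002 m and y of cover_grip in the frame of chamber between -0.004 and 0.004 m), for 0.2 s.
At the end, for the whole second after the job is handed in: Hook arm home (within 0.08 rad); cover under both clips (each back within 2 mm, cover centred within 6 mm, 4 mm crosswise (y), turned under 0.12 rad, level within 0.06, grip point 18 to 28 mm above the chamber point); robot still on it (over 2 N), gasket squeezed over 2 mm (all of step 2 and value of joint latch below 0.08 rad and value of joint gasket above 0.002 m and contact force between the fingers and cover above 2 N); the arm keeps its last pose, push and grip.
It fails at once if the flask is pushed away or tipped (distance of flask from where it was at the start of the episode above 0.03 m or angle between flask's own z axis and vertical above 0.35 rad).
It fails at once if the dishes is pushed away or tipped (distance of dishes from where it was at the start of the episode above 0.03 m or angle between dishes's own z axis and vertical above 0.35 rad).
It fails at once if the bottle is pushed away or tipped (distance of bottle from where it was at the start of the episode above 0.03 m or angle between bottle's own z axis and vertical above 0.35 rad).
It also fails if it takes over 58 s, if anything falls off the work surface, if the arm or the gripper's body presses on something with over 40 N, if the wrist force passes 120 N, or if a joint passes its speed limit or range.

### The arm

A 7-joint arm with a two-finger parallel gripper is mounted at the origin on the work surface. World frame = base frame: x ahead of the robot, y to its left, z up, the work surface at z = 0. Lengths are in mm, angles in rad, forces in N, time in s.
With the tool pointing down it reaches from about 425 to 800 mm from the base axis. Payload 8.3 kg.
Tool frame: the origin (TCP) lies at the very end of the fingers, on their centre line; the grasp point (between the pads) lies 19 mm behind it (ctrl.hold_point_z is the distance from the TCP to the grasp point, in mm); z points along the fingers, x is the direction in which the jaws open and shut, and the axes are right-handed (so a half turn about z gives the same grasp; the last joint's range is limited). The gripper opens to 85 mm and grips with 20 to 120 N. Pads are 22 mm wide; open, the fingers measure 114 mm over their backs; the gripper's body (76 mm by 85 mm) begins 54 mm behind the grasp point. The pads swing forward as they close: fully open they stand 13 mm farther back than shut.
Start: joints at [1.098, 0.383, 0.016, 1.37, -0.006, 1.388, -0.046], TCP at [249.05, -573.216, 231.279] pointing down, gripper open.
Joint ranges: [-2.95, 2.95], [-0.25, 2.06], [-1.52, 1.56], [0.18, 2.33], [-1.44, 4.58], [0.02, 2.06], [-3.01, 3.01]. Speed limits (rad/s): [2.39, 2.39, 3.01, 3.01, 3.14, 3.14, 3.14].

### API

Orientations are given as a unit quaternion [w, x, y, z].
In Python, from station import state, optics, ticket, ctrl gives the robot as it stands. The module is installed in compiled form; this text tells all that it offers.
- The arm moves only by the tool apply_moves, never from a script. Its argument "deltas" is a list of rows, each an object of numbers: "wx", "wy", "wz": the turn, a rotation vector about the world's x, y, z in units of 5 degrees (1.0 is 5 degrees); "tx", "ty", "tz": the shift along the world's x, y, z in units of 25 mm (1.0 is 25 mm); "gripper": the finger opening in mm, from 0 to 85.4. A call has exactly 5 rows; each row shifts and turns the commanded pose from where the row before left it; what a row does not reach is not made up. A row lasts 1/12 s, in which the tool goes at most 41.7 mm and 7.16 degrees, less where a joint would pass 70% of its speed; a pose out of reach is approached as far as the arm can. A call is refused whole if a number of a shift passes 1 or a number of a turn 1, either way. A call with a gripper value outside its range is refused whole. The fingers move at their own pace and stop on an object; "newtons" is the grip in N (left out, the last holds). Time passes only in rows, so rows that do not move let the fingers close, or fill a call up. It gives the time, the measured TCP pose, the force and the opening at its end, in the units of the state.
- state(): the state, without advancing time (a new reading comes with each control period).
- optics.capture(name): name is "scene" or "top" or "wrist"; returns a dict with "pixels" (384x512x3 uint8, blue, green, red), "z_map" (384x512 float32, mm along the optical axis (not along the pixel's ray), 0 where there is no reading), "vfov" (degrees; the focal length in pixels is half the picture's height over the tangent of half this angle, whatever the lens; pixels are square), "cx", "cy" (the principal point, pixels), "origin" and "orientation" of the camera in the world. Camera axes: x right, y down, z forward; pixel columns grow to the right and rows downward; lengths in mm; the calibration is good to about 2 mm. A picture is of the moment at which its call begins.
- ticket.close_job(): hands the job in, once; it reports no verdict.
Trained networks look in a picture, given as the dict that the camera call returned (one of the last four; its "shot" number tells which), for a name from the list of things; names that differ only in an ending like _2 or _b are one class to them, and where a whole thing is asked for, a point or a joint stands for the part that bears it (a point fixed in the world has none). Each returns a list of dicts, best first, with "conf" (0 to 1); they miss things now and then, are a little off and sometimes report something else, mostly with a low value. They report only what shows in the picture. A call takes as long as a camera call. They do not tell look-alikes from the thing itself.
- optics.cut_out(picture, name): "region" (384x512 bool, what is visible of it) and "position" ([row, column] in pixels, amid what is visible of it).
- optics.mark_of(picture, name): "position" ([row, column] in pixels: a listed point, or the origin of a listed thing).
The state is a dict: "time_s": time; "q": joint angles; "dq": joint speeds; "tau": joint torques, N m; "tool_pos": TCP position; "eef_rot": TCP orientation; "wrist_force": force on the tool from outside, world axes, zero at the start; "moment": the same for the moment, N m; "width": finger opening in mm.
Only numpy, scipy, OpenCV 4.12 (cv2) and the standard library are available. Lean on these libraries where they do the work, as an engineer would, in place of code of your own. Each camera call takes 0.05 s, during which the arm holds its last target.

## Working session

There is one attempt and no reset: what is moved stays moved. The work goes in short steps, Python scripts to look and compute and a tool call to move; the robot and the scene stay as the last step left them, time stands still between calls to the robot, and variables do not carry over. Pictures are saved under pics/ and viewed, and the job is handed in when it is done.

Besides the shell and the picture viewer there is one more tool, called as a command line: name --argument value ..., lists and objects as JSON in quotes. apply_moves: Moves the arm, as the interface text tells. Its arguments: {"type":"object","properties":{"deltas":{"type":"array"},"newtons":{"type":"number"}},"required":["deltas"]}

```bash
mkdir -p pics; ls; cat > h.py <<'E'
import numpy as np, cv2
from station import state, optics, ticket, ctrl
from scipy.spatial.transform import Rotation as R
def cam(p):
    f=192/np.tan(np.radians(p['vfov'])/2); q=p['orientation']
    Rm=R.from_quat([q[1],q[2],q[3],q[0]]).as_matrix()
    return f,Rm,np.array(p['origin'])
def px2w(p,r,c,z=None):
    """z None: use depth; else intersect with world plane z"""
    f,Rm,o=cam(p); d=np.array([(c-p['cx'])/f,(r-p['cy'])/f,1.0])
    if z is None:
        zm=p['z_map'][int(round(r)),int(round(c))]; return o+Rm@(d*zm)
    w=Rm@d; return o+w*(z-o[2])/w[2]
def w2px(p,w):
    f,Rm,o=cam(p); v=Rm.T@(np.array(w)-o); return np.array([p['cy']+f*v[1]/v[2],p['cx']+f*v[0]/v[2]])
def cloud(p):
    f,Rm,o=cam(p); rr,cc=np.mgrid[0:384,0:512]; zm=p['z_map']
    d=np.stack([(cc-p['cx'])/f*zm,(rr-p['cy'])/f*zm,zm],-1)
    return d@Rm.T+o
def save(p,n,s=1.5): 
    im=p['pixels']; cv2.imwrite('pics/'+n+'.png',cv2.resize(im,None,fx=s,fy=s))
def st():
    s=state(); q=s['eef_rot']; print('t',round(s['time_s'],2),'tcp',np.round(s['tool_pos'],1),'F',np.round(s['wrist_force'],1),'w',round(s['width'],1),'M\n',np.round(R.from_quat([q[1],q[2],q[3],q[0]]).as_matrix(),3)); return s
E
python3 - <<'E'
from h import *
st(); print(ctrl.hold_point_z)
for n in ['scene','top','wrist']:
    p=optics.capture(n); save(p,n+'0'); print(n,p['vfov'],p['cx'],p['cy'],np.round(p['origin'],1),np.round(cam(p)[1],2).tolist())
    np.save('pics/%s0.npy'%n,p,allow_pickle=True)
    if n!='wrist':
      for k in ['cover','cover_grip','latch_pin','latch_pivot','chamber','flask','dishes','bottle']:
        for m in optics.mark_of(p,k): print(k,np.round(m['position'],1),round(m['conf'],2))
E
```

```text
pics
t 0.0 tcp [ 248.8 -572.8  230.3] F [ 0.6 -0.3  0.1] w 85.5 M
 [[ 0.398 -0.917 -0.001]
 [-0.917 -0.398  0.002]
 [-0.002  0.    -1.   ]]
18.700000000000003
scene 55.84902261230374 254.2038756103477 193.3281503605896 [ 859.1 -289.4  724.3] [[0.66, 0.63, -0.41], [0.75, -0.56, 0.35], [-0.01, -0.54, -0.84]]
cover [104.2 303.2] 0.97
cover [137.2 345.9] 0.58
cover_grip [125.8 347. ] 0.75
cover_grip [ 98.8 302.6] 0.7
latch_pin [233.2 281.6] 0.61
latch_pivot [235.3 244.9] 0.95
chamber [188.7 248.9] 0.71
flask [289. 138.] 0.91
flask [135.4 342.2] 0.44
dishes [343.9 225.5] 0.69
bottle [185.1 386.1] 0.85
bottle [236.7 246.5] 0.31
top 49.83381628817426 256.8202418749808 197.37071203229902 [ 363.6   20.1 1079.2] [[-0.01, -0.99, 0.17], [-1.0, 0.01, -0.02], [0.02, -0.17, -0.99]]
cover [265.6 138.7] 0.93
cover [206.7 136.6] 0.6
cover_grip [204.9 136.7] 0.93
cover_grip [265.  135.3] 0.84
cover_grip [139.2 159.2] 0.24
latch_pin [158.1 272.1] 0.63
latch_pivot [177.1 282.1] 0.91
chamber [202.4 262.8] 0.78
flask [207.1 369.8] 0.97
flask [202.8 260.6] 0.58
dishes [135.2 344.3] 0.58
dishes [156.7 270.3] 0.3
bottle [142.2 155. ] 0.76
wrist 60.71973258812984 256.68210558684143 190.2410660164087 [ 322.4 -541.2  373.6] [[0.4, -0.87, -0.29], [-0.92, -0.38, -0.12], [-0.0, 0.31, -0.95]]
```

View pics/scene0.png

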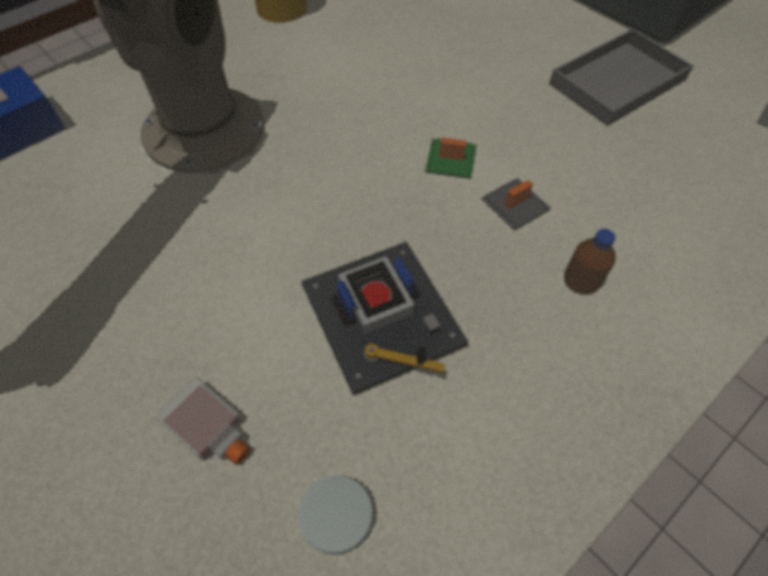

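View pics/top0.png

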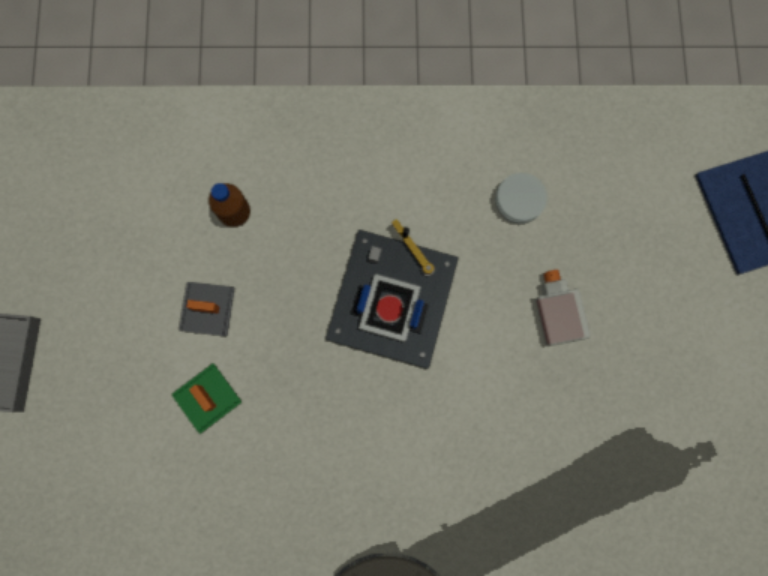

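```bash
cat > m1.py <<'E'
from h import *
P={n:np.load('pics/%s0.npy'%n,allow_pickle=True).item() for n in ['scene','top']}
for n,p in P.items():
    C=cloud(p); im=p['pixels'].astype(int); b,g,r=im[...,0],im[...,1],im[...,2]
    hsv=cv2.cvtColor(p['pixels'],cv2.COLOR_BGR2HSV)
    X,Y,Z=C[...,0],C[...,1],C[...,2]
    def rep(name,m):
        m=m.astype(np.uint8); k,l,s,c=cv2.connectedComponentsWithStats(m)
        for i in range(1,k):
            if s[i,4]>8:
                mm=l==i; w=C[mm]; print(n,name,'px',np.round(c[i][::-1],1),'n',s[i,4],'med',np.round(np.median(w,0),1),'z90',np.round(np.percentile(w[:,2],90),1))
    H,S,V=hsv[...,0],hsv[...,1],hsv[...,2]
    near=(X>200)&(X<900)&(abs(Y)<500)
    rep('yellow',(H>17)&(H<30)&(S>140)&(V>80)&near)
    rep('orange',(H>3)&(H<14)&(S>140)&(V>90)&near)
    rep('blue',(H>105)&(H<130)&(S>140)&near)
    # detected marks
for n,k,rc,z in [('top','chamber',(202.4,262.8),52),('scene','chamber',(188.7,248.9),52),('top','piv',(177.1,282.1),34),('scene','piv',(235.3,244.9),34),('top','pin',(158.1,272.1),56),('scene','pin',(233.2,281.6),56),('top','grip',(204.9,136.7),26),('scene','grip',(125.8,347),26)]:
    print(n,k,np.round(px2w(P[n],*rc,z=z),1))
E
python3 m1.py
```

```text
scene yellow px [237.  261.4] n 189 med [619.1 -64.   37.3] z90 39.3
scene yellow px [243.4 288. ] n 67 med [666.1 -32.3  37.1] z90 38.9
scene orange px [ 94.7 301.6] n 56 med [378.5 297.8  42.6] z90 44.0
scene orange px [125.5 346.1] n 69 med [533.6 301.6  42.5] z90 44.5
scene orange px [300.5 156.6] n 116 med [ 581.7 -301.7   27.7] z90 29.9
scene blue px [181.  268.2] n 46 med [539.1  27.8  66. ] z90 69.7
scene blue px [196.9 229.9] n 34 med [516.  -61.3  69.8] z90 71.8
top yellow px [150.6 264.9] n 32 med [664.4 -28.7  38.4] z90 41.3
top yellow px [169.4 278.4] n 124 med [614.7 -64.   38.2] z90 40.7
top orange px [183.3 368.2] n 54 med [ 578.3 -297.2   27.3] z90 30.9
top orange px [203.1 133.6] n 98 med [528.8 304.7  43.8] z90 46.1
top orange px [264.9 133.9] n 93 med [374.7 298.7  43.3] z90 45.8
top blue px [127.8 146.4] n 95 med [701.5 261.6 114.5] z90 116.5
top blue px [198.7 241.4] n 97 med [532.7  34.1  66.7] z90 73.0
top blue px [208.9 277.6] n 83 med [506.7 -56.8  68.8] z90 72.6
top chamber [525.9 -20.4  52. ]
scene chamber [518.4 -10.8  52. ]
top piv [594.6 -72.2  34. ]
scene piv [592.1 -86.4  34. ]
top pin [639.7 -45.8  56. ]
scene pin [646.9 -33.8  56. ]
top grip [526.8 301.8  26. ]
scene grip [527.4 316.8  26. ]
```

apply_moves --deltas '[{"tx": 0.51,"ty": 0.885,"wz": 0.404},{"tx": 0.51,"ty": 0.885,"wz": 0.404},{"tx": 0.51,"ty": 0.885,"wz": 0.404},{"tx": 0.51,"ty": 0.885,"wz": 0.404},{"tx": 0.51,"ty": 0.885,"wz": 0.404}]'

```text
validation failed for argument at $.de...
```

apply_moves --deltas '[{"tx": 0.51,"ty": 0.885,"wz": 0.404},{"tx": 0.51,"ty": 0.885,"wz": 0.404},{"tx": 0.51,"ty": 0.885,"wz": 0.404},{"tx": 0.51,"ty": 0.885,"wz": 0.404},{"tx": 0.51,"ty": 0.885,"wz": 0.404}]'

```text
validation failed for argument at $.de...
```

apply_moves --deltas '[{"tx": 0.51,"ty": 0.885,"wz": 0.404,"gripper": 0},{"tx": 0.51,"ty": 0.885,"wz": 0.404,"gripper": 0},{"tx": 0.51,"ty": 0.885,"wz": 0.404},{"tx": 0.51,"ty": 0.885,"wz": 0.404},{"tx": 0.51,"ty": 0.885,"wz": 0.404}]'

```text
validation failed for argument at $.de...
```

apply_moves --deltas '[{"tx": 0.51,"ty": 0.885,"wz": 0.404},{"tx": 0.51,"ty": 0.885,"wz": 0.404},{"tx": 0.51,"ty": 0.885,"wz": 0.404},{"tx": 0.51,"ty": 0.885,"wz": 0.404},{"tx": 0.51,"ty": 0.885,"wz": 0.404}]'

```text
validation failed for argument at $.de...
```

apply_moves --deltas '[{"tx": 0.51,"ty": 0.885,"wz": 0.404},{"tx": 0.51,"ty": 0.885,"wz": 0.404},{"tx": 0.51,"ty": 0.885,"wz": 0.404},{"tx": 0.51,"ty": 0.885,"wz": 0.404},{"tx": 0.51,"ty": 0.885,"wz": 0.404}]'

```text
validation failed for argument at $.de...
```

```bash
python3 - <<'E'
from h import *
st(); p=optics.capture('wrist'); save(p,'w1'); np.save('pics/w1.npy',p,allow_pickle=True)
print(np.round(p['origin'],1))
for k in ['chamber','latch_pin','latch_pivot']:
    for m in optics.mark_of(p,k): print(k,np.round(m['position'],1),round(m['conf'],2),np.round(px2w(p,*m['position'],z={'chamber':52,'latch_pin':56,'latch_pivot':34}[k]),1))
E
```

```text
t 0.95 tcp [ 249.  -573.2  231.3] F [0.4 0.8 0.3] w 85.2 M
 [[ 0.398 -0.917  0.   ]
 [-0.917 -0.398  0.   ]
 [ 0.    -0.    -1.   ]]
[ 322.4 -541.2  373.6]
```

View pics/w1.png

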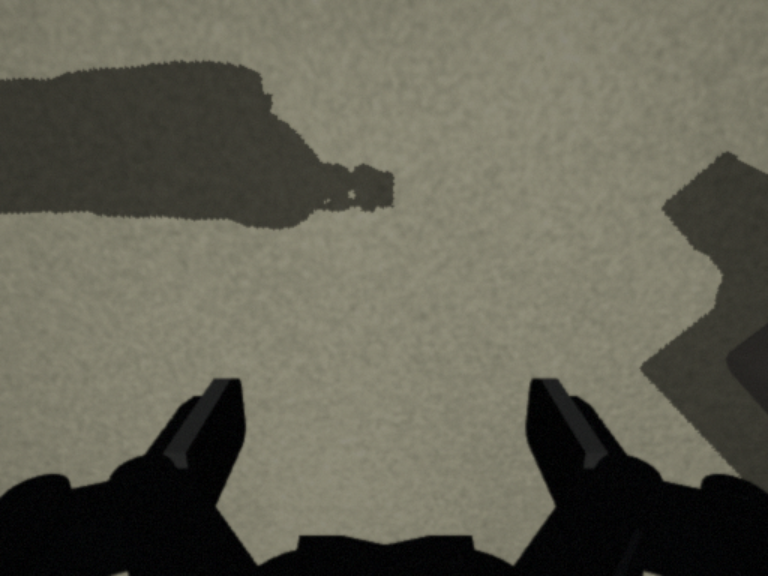

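The wrist view shows bare bench, arm shadow and the fingers at the bottom. The call was refused, so I'll give all seven keys in each row.

apply_moves --deltas '[{"wx": 0,"wy": 0,"wz": 0.404,"tx": 0.51,"ty": 0.885,"tz": 0,"gripper": 85},{"wx": 0,"wy": 0,"wz": 0.404,"tx": 0.51,"ty": 0.885,"tz": 0,"gripper": 85},{"wx": 0,"wy": 0,"wz": 0.404,"tx": 0.51,"ty": 0.885,"tz": 0,"gripper": 85},{"wx": 0,"wy": 0,"wz": 0.404,"tx": 0.51,"ty": 0.885,"tz": 0,"gripper": 85},{"wx": 0,"wy": 0,"wz": 0.404,"tx": 0.51,"ty": 0.885,"tz": 0,"gripper": 85}]'

```text
time_s: 1.57
tool_pos: [313.3, -461.5, 231.4]
eef_rot: [0.0, 0.882, -0.472, 0.0]
wrist_force: [1.3, 0.4, -0.0]
width: 85.1
```

Works with all keys. The remaining four calls follow, closing the gripper on the way.

apply_moves --deltas '[{"wx": 0,"wy": 0,"wz": 0.404,"tx": 0.51,"ty": 0.885,"tz": 0,"gripper": 0},{"wx": 0,"wy": 0,"wz": 0.404,"tx": 0.51,"ty": 0.885,"tz": 0,"gripper": 0},{"wx": 0,"wy": 0,"wz": 0.404,"tx": 0.51,"ty": 0.885,"tz": 0,"gripper": 0},{"wx": 0,"wy": 0,"wz": 0.404,"tx": 0.51,"ty": 0.885,"tz": 0,"gripper": 0},{"wx": 0,"wy": 0,"wz": 0.404,"tx": 0.51,"ty": 0.885,"tz": 0,"gripper": 0}]'

```text
time_s: 1.98
tool_pos: [377.0, -350.8, 231.5]
eef_rot: [0.0, 0.92, -0.392, 0.0]
wrist_force: [-0.1, -0.0, 0.1]
width: 24.9
```

apply_moves --deltas '[{"wx": 0,"wy": 0,"wz": 0.404,"tx": 0.51,"ty": 0.885,"tz": 0,"gripper": 0},{"wx": 0,"wy": 0,"wz": 0.404,"tx": 0.51,"ty": 0.885,"tz": 0,"gripper": 0},{"wx": 0,"wy": 0,"wz": 0.404,"tx": 0.51,"ty": 0.885,"tz": 0,"gripper": 0},{"wx": 0,"wy": 0,"wz": 0.404,"tx": 0.51,"ty": 0.885,"tz": 0,"gripper": 0},{"wx": 0,"wy": 0,"wz": 0.404,"tx": 0.51,"ty": 0.885,"tz": 0,"gripper": 0}]'

```text
time_s: 2.4
tool_pos: [440.8, -240.2, 231.5]
eef_rot: [0.0, 0.951, -0.31, 0.0]
wrist_force: [-1.0, -1.2, -0.4]
width: -0.0
```

apply_moves --deltas '[{"wx": 0,"wy": 0,"wz": 0.404,"tx": 0.51,"ty": 0.885,"tz": 0,"gripper": 0},{"wx": 0,"wy": 0,"wz": 0.404,"tx": 0.51,"ty": 0.885,"tz": 0,"gripper": 0},{"wx": 0,"wy": 0,"wz": 0.404,"tx": 0.51,"ty": 0.885,"tz": 0,"gripper": 0},{"wx": 0,"wy": 0,"wz": 0.404,"tx": 0.51,"ty": 0.885,"tz": 0,"gripper": 0},{"wx": 0,"wy": 0,"wz": 0.404,"tx": 0.51,"ty": 0.885,"tz": 0,"gripper": 0}]'

```text
time_s: 2.82
tool_pos: [504.6, -129.6, 231.5]
eef_rot: [0.0, 0.974, -0.225, 0.0]
wrist_force: [0.2, -0.0, -0.2]
width: 0.3
```

apply_moves --deltas '[{"wx": 0,"wy": 0,"wz": 0.404,"tx": 0.51,"ty": 0.885,"tz": 0,"gripper": 0},{"wx": 0,"wy": 0,"wz": 0.404,"tx": 0.51,"ty": 0.885,"tz": 0,"gripper": 0},{"wx": 0,"wy": 0,"wz": 0.404,"tx": 0.51,"ty": 0.885,"tz": 0,"gripper": 0},{"wx": 0,"wy": 0,"wz": 0.404,"tx": 0.51,"ty": 0.885,"tz": 0,"gripper": 0},{"wx": 0,"wy": 0,"wz": 0.404,"tx": 0.51,"ty": 0.885,"tz": 0,"gripper": 0}]'

```text
time_s: 3.23
tool_pos: [568.3, -19.1, 231.4]
eef_rot: [0.0, 0.99, -0.139, 0.0]
wrist_force: [0.9, -0.3, -0.3]
width: 0.1
```

```bash
python3 - <<'E'
from h import *
st(); p=optics.capture('wrist'); save(p,'w2'); np.save('pics/w2.npy',p,allow_pickle=True)
print(np.round(p['origin'],1))
for k in ['chamber','latch_pin','latch_pivot']:
    for m in optics.mark_of(p,k): print(k,np.round(m['position'],1),round(m['conf'],2),np.round(px2w(p,*m['position'],z={'chamber':52,'latch_pin':56,'latch_pivot':34}[k]),1))
E
```

```text
t 3.23 tcp [568.3 -19.1 231.4] F [ 0.9 -0.3 -0.3] w 0.1 M
 [[ 0.962 -0.275  0.   ]
 [-0.275 -0.962 -0.   ]
 [ 0.    -0.    -1.   ]]
[590.2  58.1 373.8]
chamber [171.2 215.9] 0.59 [527.2 -12.4  52. ]
latch_pin [164.6 344.1] 0.78 [652.7 -40.1  56. ]
latch_pivot [204.9 292.9] 0.93 [593.6 -76.4  34. ]
```

View pics/w2.png

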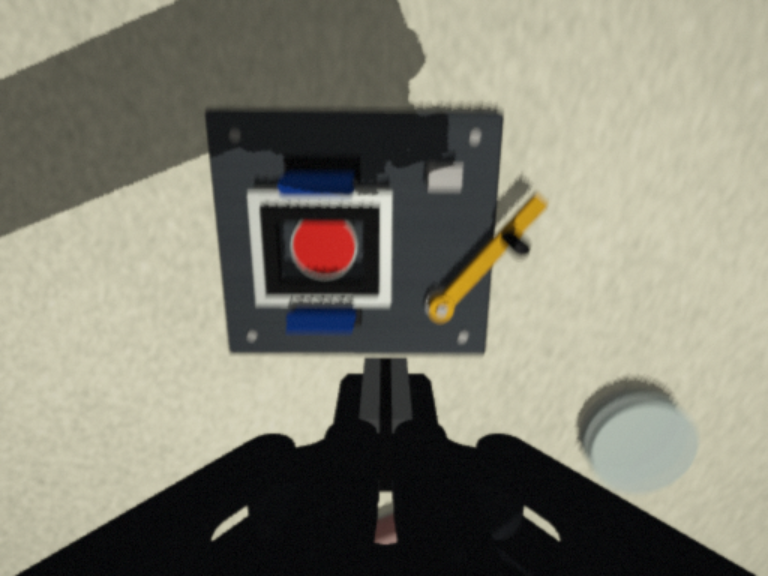

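```bash
cat > m2.py <<'E'
from h import *
import sys
p=np.load(sys.argv[1],allow_pickle=True).item()
C=cloud(p); X,Y,Z=C[...,0],C[...,1],C[...,2]
hsv=cv2.cvtColor(p['pixels'],cv2.COLOR_BGR2HSV)
near=(abs(X-525)<75)&(abs(Y+12)<75)
m=near&(hsv[...,2]>150)&(hsv[...,1]<60)&(Z>38)
print('rim z',np.median(Z[m]),m.sum())
# pixel contour -> world plane z=46
k,l,s,c=cv2.connectedComponentsWithStats(m.astype(np.uint8)); i=1+np.argmax(s[1:,4])
rc=np.argwhere(l==i); W=np.array([px2w(p,a,b,z=46) for a,b in rc])[:,:2]
r=cv2.minAreaRect(W.astype(np.float32)); print('rim rect',r)
ms=(abs(X-540)<180)&(abs(Y+20)<180)&(Z>14)&(Z<27)&(hsv[...,2]<110)
print('plate z',np.median(Z[ms]))
k,l,s,c=cv2.connectedComponentsWithStats(ms.astype(np.uint8)); i=1+np.argmax(s[1:,4])
rc=np.argwhere(l==i); W=np.array([px2w(p,a,b,z=20) for a,b in rc])[:,:2]
r=cv2.minAreaRect(W.astype(np.float32)); print('plate rect',r)
b=near&(hsv[...,0]>105)&(hsv[...,0]<130)&(hsv[...,1]>140)
k,l,s,c=cv2.connectedComponentsWithStats(b.astype(np.uint8))
for i in range(1,k):
    if s[i,4]>20: print('blue',np.round(np.median(C[l==i],0),1),s[i,4])
y=(hsv[...,0]>17)&(hsv[...,0]<30)&(hsv[...,1]>140)&(hsv[...,2]>80)&(abs(X-600)<120)&(abs(Y+40)<120)
W=np.array([px2w(p,a,b,z=38) for a,b in np.argwhere(y)])[:,:2]; print('yellow z',np.median(Z[y])); print(cv2.minAreaRect(W.astype(np.float32)))
d=np.linalg.svd(W-W.mean(0))[2][0]; print('dir',d, np.degrees(np.arctan2(d[1],d[0])),W.mean(0))
E
python3 m2.py pics/w2.npy; echo; python3 m2.py pics/top0.npy; echo; python3 m2.py pics/scene0.npy
```

```text
rim z 46.20579920797462 2195
rim rect ((524.8329467773438, -9.220584869384766), (79.41966247558594, 95.23809814453125), 73.1027603149414)
plate z 19.74415271806123
plate rect ((546.052978515625, -14.813140869140625), (179.32408142089844, 203.06875610351562), 73.49240112304688)
blue [538.4  37.3  59.7] 779
blue [512.2 -53.2  64.8] 711
yellow z 37.658953832931246
((631.0009155273438, -48.412513732910156), (112.90150451660156, 19.956592559814453), 36.987064361572266)
dir [-0.82397537 -0.56662562] -145.48474649143316 [630.70420481 -50.37567417]

rim z nan 0

rim z nan 0
  return _methods._mean(a, axis=axis, dtype=dtype,
  ret = ret.dtype.type(ret / rcount)
Traceback (most recent call last):
  File "m2.py", line 10, in <module>
    k,l,s,c=cv2.connectedComponentsWithStats(m.astype(np.uint8)); i=1+np.argmax(s[1:,4])
                                                                      ~~~~~~~~~^^^^^^^^^
ValueError: attempt to get argmax of an empty sequence
  return _methods._mean(a, axis=axis, dtype=dtype,
  ret = ret.dtype.type(ret / rcount)
Traceback (most recent call last):
  File "m2.py", line 10, in <module>
    k,l,s,c=cv2.connectedComponentsWithStats(m.astype(np.uint8)); i=1+np.argmax(s[1:,4])
                                                                      ~~~~~~~~~^^^^^^^^^
ValueError: attempt to get argmax of an empty sequence
```

The view shows the chamber (red dish at 323,245), the blue clips, the yellow hook arm open about 0.67 rad with its pin at about (515,242), and the catch at (445,177). All the measurements agree with the text: rim 79×95 mm at z 46, and the pivot comes out where it should. Next I go outside the pin and lower.

apply_moves --deltas '[{"wx": 0,"wy": 0,"wz": -0.03,"tx": 0.94,"ty": -0.21,"tz": -0.2,"gripper": 0},{"wx": 0,"wy": 0,"wz": -0.03,"tx": 0.94,"ty": -0.21,"tz": -0.2,"gripper": 0},{"wx": 0,"wy": 0,"wz": -0.03,"tx": 0.94,"ty": -0.21,"tz": -0.2,"gripper": 0},{"wx": 0,"wy": 0,"wz": -0.03,"tx": 0.94,"ty": -0.21,"tz": -0.2,"gripper": 0},{"wx": 0,"wy": 0,"wz": -0.03,"tx": 0.94,"ty": -0.21,"tz": -0.2,"gripper": 0}]'

```text
time_s: 3.85
tool_pos: [685.9, -49.0, 206.1]
eef_rot: [0.001, 0.989, -0.147, 0.0]
wrist_force: [0.7, 0.6, 0.4]
width: -0.3
```

apply_moves --deltas '[{"wx": 0,"wy": 0,"wz": 0,"tx": 0,"ty": 0,"tz": -1,"gripper": 0},{"wx": 0,"wy": 0,"wz": 0,"tx": 0,"ty": 0,"tz": -1,"gripper": 0},{"wx": 0,"wy": 0,"wz": 0,"tx": 0,"ty": 0,"tz": -1,"gripper": 0},{"wx": 0,"wy": 0,"wz": 0,"tx": 0,"ty": 0,"tz": -1,"gripper": 0},{"wx": 0,"wy": 0,"wz": 0,"tx": 0,"ty": 0,"tz": -1,"gripper": 0}]'

```text
time_s: 4.27
tool_pos: [684.8, -48.8, 80.1]
eef_rot: [0.001, 0.989, -0.147, -0.0]
wrist_force: [0.2, -0.5, 0.3]
width: 0.1
```

```bash
python3 - <<'E'
from h import *
st(); p=optics.capture('wrist'); save(p,'w3'); p=optics.capture('scene'); save(p,'s3')
E
```

```text
t 4.27 tcp [684.8 -48.8  80.1] F [ 0.2 -0.5  0.3] w 0.1 M
 [[ 0.957 -0.291 -0.   ]
 [-0.291 -0.957 -0.001]
 [ 0.     0.001 -1.   ]]
```

View pics/w3.png

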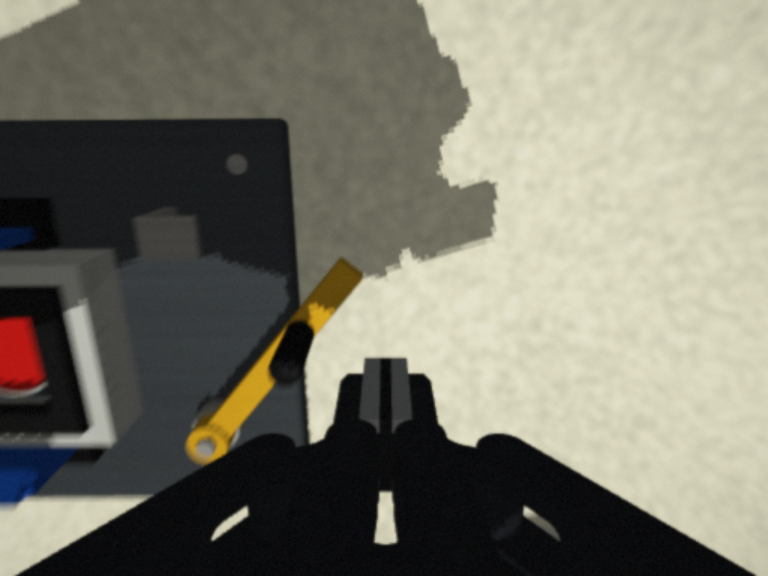

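View pics/s3.png

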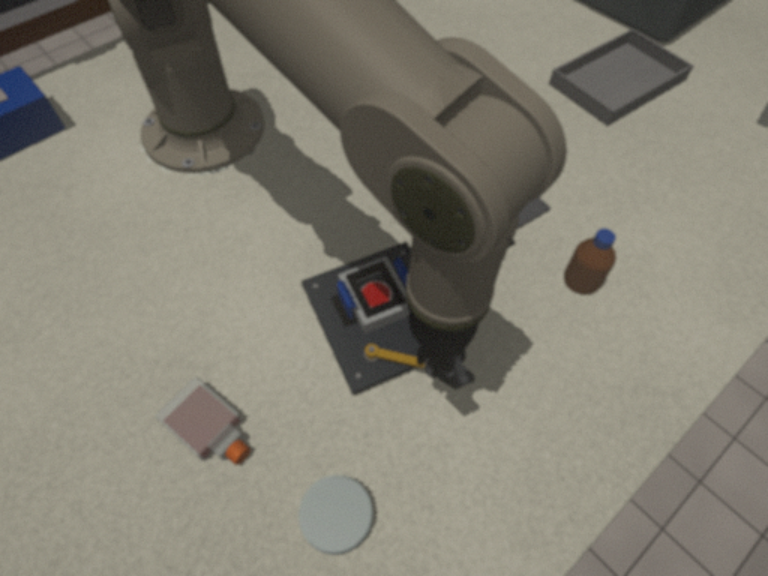

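The wrist view shows the closed fingers (385,390) just outside the pin (293,350). I lower to 51 mm and push.

apply_moves --deltas '[{"wx": 0,"wy": 0,"wz": 0,"tx": 0,"ty": 0,"tz": -0.6,"gripper": 0},{"wx": 0,"wy": 0,"wz": 0,"tx": 0,"ty": 0,"tz": -0.56,"gripper": 0},{"wx": 0,"wy": 0,"wz": 0,"tx": -0.26,"ty": 0.144,"tz": 0,"gripper": 0},{"wx": 0,"wy": 0,"wz": 0,"tx": -0.26,"ty": 0.144,"tz": 0,"gripper": 0},{"wx": 0,"wy": 0,"wz": 0,"tx": -0.26,"ty": 0.144,"tz": 0,"gripper": 0}]'

```text
time_s: 4.78
tool_pos: [666.3, -35.0, 53.6]
eef_rot: [-0.0, 0.989, -0.146, 0.001]
wrist_force: [5.9, 2.0, -1.7]
width: 0.0
```

apply_moves --deltas '[{"wx": 0,"wy": 0,"wz": 0,"tx": -0.26,"ty": 0.144,"tz": 0,"gripper": 0},{"wx": 0,"wy": 0,"wz": 0,"tx": -0.26,"ty": 0.144,"tz": 0,"gripper": 0},{"wx": 0,"wy": 0,"wz": 0,"tx": -0.26,"ty": 0.144,"tz": 0,"gripper": 0},{"wx": 0,"wy": 0,"wz": 0,"tx": -0.26,"ty": 0.144,"tz": 0,"gripper": 0},{"wx": 0,"wy": 0,"wz": 0,"tx": -0.26,"ty": 0.144,"tz": 0,"gripper": 0}]'

```text
time_s: 5.2
tool_pos: [633.1, -17.2, 53.4]
eef_rot: [0.0, 0.989, -0.146, 0.001]
wrist_force: [1.7, -1.4, 2.3]
width: 0.1
```

```bash
python3 - <<'E'
from h import *
st(); p=optics.capture('wrist'); save(p,'w4')
E
```

```text
t 5.2 tcp [633.1 -17.2  53.4] F [ 1.7 -1.4  2.3] w 0.1 M
 [[ 0.957 -0.288  0.002]
 [-0.288 -0.957 -0.   ]
 [ 0.002 -0.    -1.   ]]
```

View pics/w4.png

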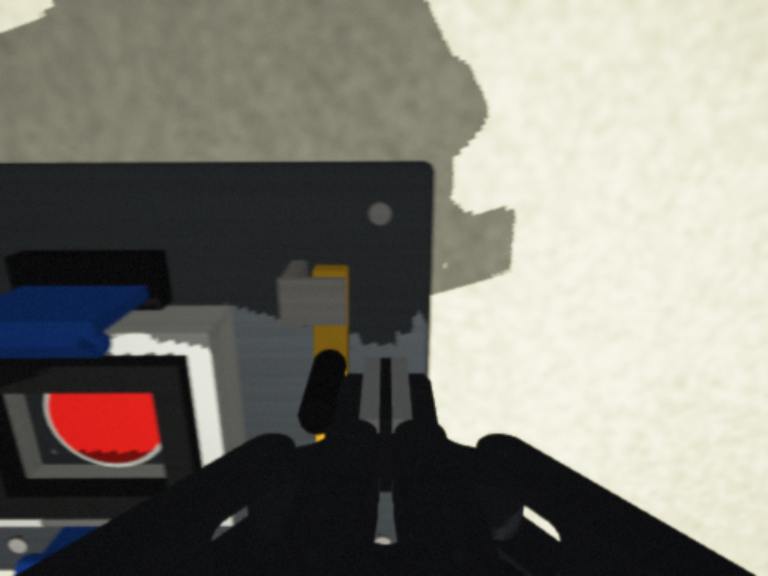

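The arm is now almost straight and its end sits under the catch (312,295). I creep to the stop, watching the force.

apply_moves --deltas '[{"wx": 0,"wy": 0,"wz": 0,"tx": -0.06,"ty": 0.018,"tz": 0,"gripper": 0},{"wx": 0,"wy": 0,"wz": 0,"tx": -0.06,"ty": 0.018,"tz": 0,"gripper": 0},{"wx": 0,"wy": 0,"wz": 0,"tx": -0.06,"ty": 0.018,"tz": 0,"gripper": 0},{"wx": 0,"wy": 0,"wz": 0,"tx": 0,"ty": 0,"tz": 0,"gripper": 0},{"wx": 0,"wy": 0,"wz": 0,"tx": 0,"ty": 0,"tz": 0,"gripper": 0}]'

```text
time_s: 5.67
tool_pos: [631.3, -16.8, 53.0]
eef_rot: [-0.0, 0.989, -0.146, 0.003]
wrist_force: [11.1, 0.5, -1.8]
width: 0.2
```

apply_moves --deltas '[{"wx": 0,"wy": 0,"wz": 0,"tx": -0.08,"ty": 0.02,"tz": 0,"gripper": 0},{"wx": 0,"wy": 0,"wz": 0,"tx": -0.08,"ty": 0.02,"tz": 0,"gripper": 0},{"wx": 0,"wy": 0,"wz": 0,"tx": 0,"ty": 0,"tz": 0,"gripper": 0},{"wx": 0,"wy": 0,"wz": 0,"tx": 0,"ty": 0,"tz": 0,"gripper": 0},{"wx": 0,"wy": 0,"wz": 0,"tx": 0,"ty": 0,"tz": 0,"gripper": 0}]'

```text
time_s: 6.08
tool_pos: [630.7, -16.7, 53.5]
eef_rot: [-0.001, 0.989, -0.147, 0.006]
wrist_force: [24.9, -1.0, -11.6]
width: -0.1
```

```bash
python3 - <<'E'
from h import *
st(); p=optics.capture('wrist'); save(p,'w5')
E
```

```text
t 6.08 tcp [630.7 -16.7  53.5] F [ 24.9  -1.  -11.6] w -0.1 M
 [[ 0.957 -0.29   0.012]
 [-0.29  -0.957  0.   ]
 [ 0.011 -0.004 -1.   ]]
```

View pics/w5.png

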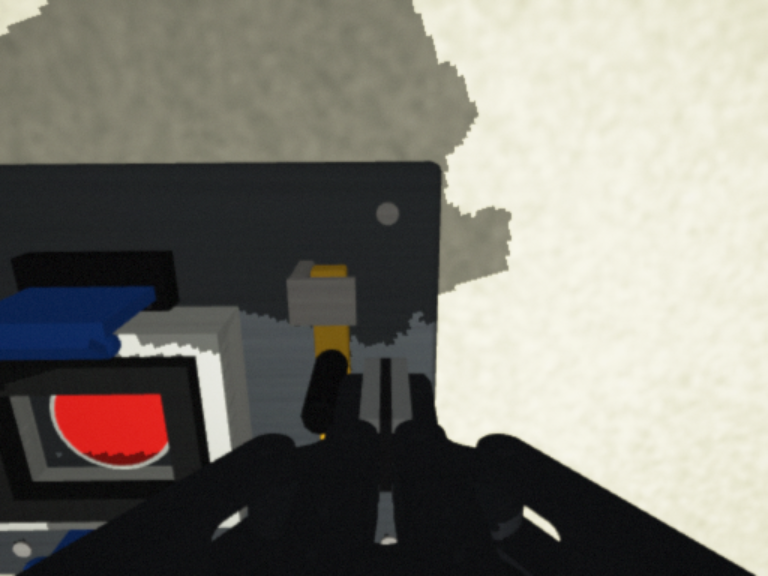

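25 N against a solid stop, and the arm lies under the catch (320,300): home. I back off outward and up, then go over to the cover.

apply_moves --deltas '[{"wx": 0,"wy": 0,"wz": 0,"tx": 0.5,"ty": -0.15,"tz": 0,"gripper": 0},{"wx": 0,"wy": 0,"wz": 0,"tx": 0.9,"ty": -0.28,"tz": 0,"gripper": 0},{"wx": 0,"wy": 0,"wz": 0,"tx": 0.2,"ty": 0,"tz": 1,"gripper": 0},{"wx": 0,"wy": 0,"wz": 0,"tx": 0,"ty": 0,"tz": 1,"gripper": 0},{"wx": 0,"wy": 0,"wz": 0,"tx": 0,"ty": 0,"tz": 1,"gripper": 0}]'

```text
time_s: 6.55
tool_pos: [663.9, -26.6, 126.5]
eef_rot: [0.0, 0.989, -0.146, -0.002]
wrist_force: [1.0, 0.1, -0.9]
width: 0.1
```

apply_moves --deltas '[{"wx": 0,"wy": 0,"wz": 0,"tx": -0.3,"ty": 0.2,"tz": 1,"gripper": 85},{"wx": 0,"wy": 0,"wz": 0,"tx": -0.4,"ty": 0.5,"tz": 1,"gripper": 85},{"wx": 0,"wy": 0,"wz": 0,"tx": -0.4,"ty": 1,"tz": 1,"gripper": 85},{"wx": 0,"wy": 0,"wz": 0,"tx": -0.4,"ty": 1,"tz": 1,"gripper": 85},{"wx": 0,"wy": 0,"wz": 0,"tx": -0.4,"ty": 1,"tz": 0,"gripper": 85}]'

```text
time_s: 6.97
tool_pos: [618.4, 67.3, 232.6]
eef_rot: [-0.001, 0.989, -0.147, 0.003]
wrist_force: [0.8, 1.3, 0.9]
width: 60.4
```

```bash
python3 - <<'E'
from h import *
st(); p=optics.capture('wrist'); save(p,'w6'); np.save('pics/w6.npy',p,allow_pickle=True)
E
python3 m2.py pics/w6.npy
```

```text
t 6.97 tcp [618.4  67.3 232.6] F [0.8 1.3 0.9] w 60.4 M
 [[ 0.957 -0.29   0.006]
 [-0.29  -0.957  0.001]
 [ 0.006 -0.002 -1.   ]]
rim z 45.647114916504165 654
rim rect ((556.9913330078125, -17.374969482421875), (77.83646392822266, 25.088502883911133), 72.93095397949219)
plate z 19.693412128620423
plate rect ((545.5487670898438, -13.626602172851562), (180.82159423828125, 201.0106201171875), 73.52644348144531)
blue [536.8  37.2  56.4] 1087
blue [518.6 -54.9  63.1] 465
yellow z 37.788185769905965
((601.7227172851562, -41.562782287597656), (93.4615707397461, 17.891887664794922), 74.25071716308594)
dir [-0.29943709 -0.95411605] -107.42379642296088 [598.94537968 -52.0959822 ]
```

View pics/w6.png

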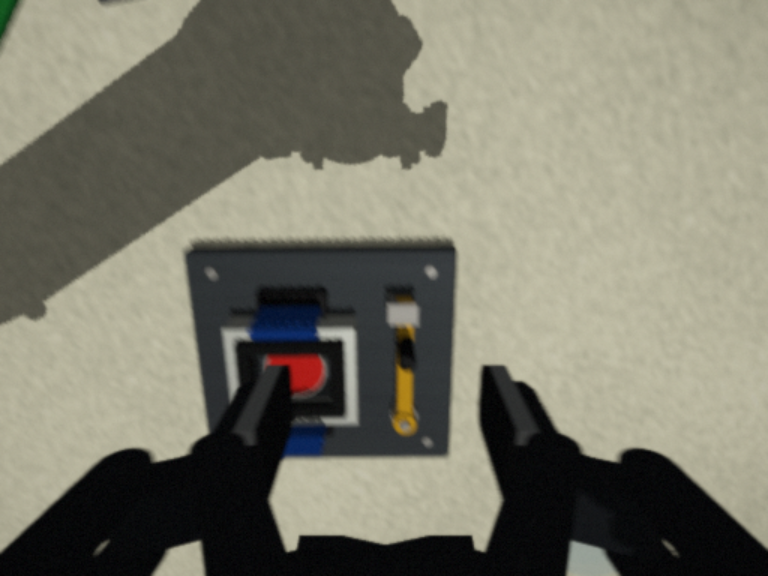

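The arm lies parallel to the plate's edge and its end is under the catch (404,312), so it is closed. Now to the cover.

apply_moves --deltas '[{"wx": 0,"wy": 0,"wz": 0,"tx": -0.35,"ty": 1,"tz": 0,"gripper": 85},{"wx": 0,"wy": 0,"wz": 0,"tx": -0.35,"ty": 1,"tz": 0,"gripper": 85},{"wx": 0,"wy": 0,"wz": 0,"tx": -0.35,"ty": 1,"tz": 0,"gripper": 85},{"wx": 0,"wy": 0,"wz": 0,"tx": -0.35,"ty": 1,"tz": 0,"gripper": 85},{"wx": 0,"wy": 0,"wz": 0,"tx": -0.35,"ty": 1,"tz": 0,"gripper": 85}]'

```text
time_s: 7.43
tool_pos: [572.6, 191.7, 226.3]
eef_rot: [0.001, 0.989, -0.146, -0.001]
wrist_force: [0.9, 0.3, -0.1]
width: 84.8
```

apply_moves --deltas '[{"wx": 0,"wy": 0,"wz": 0,"tx": -0.35,"ty": 1,"tz": 0,"gripper": 85},{"wx": 0,"wy": 0,"wz": 0,"tx": -0.35,"ty": 1,"tz": 0,"gripper": 85},{"wx": 0,"wy": 0,"wz": 0,"tx": -0.35,"ty": 1,"tz": 0,"gripper": 85},{"wx": 0,"wy": 0,"wz": 0,"tx": -0.35,"ty": 1,"tz": 0,"gripper": 85},{"wx": 0,"wy": 0,"wz": 0,"tx": -0.35,"ty": 1,"tz": 0,"gripper": 85}]'

```text
time_s: 7.85
tool_pos: [529.0, 316.7, 226.3]
eef_rot: [0.001, 0.989, -0.146, -0.001]
wrist_force: [0.6, 0.5, 0.6]
width: 85.4
```

```bash
cat > m3.py <<'E'
from h import *
import sys
p=np.load(sys.argv[1],allow_pickle=True).item()
C=cloud(p); X,Y,Z=C[...,0],C[...,1],C[...,2]
hsv=cv2.cvtColor(p['pixels'],cv2.COLOR_BGR2HSV); H,S,V=cv2.split(hsv)
near=(abs(X-530)<90)&(abs(Y-305)<90)
o=near&(H>2)&(H<16)&(S>130)&(V>60)
t=o&(Z>40)&(Z<47)
print('handle z med',np.median(Z[o]),'top pts',t.sum(),'ztop',np.median(Z[t]))
W=np.array([px2w(p,a,b,z=44) for a,b in np.argwhere(t)])[:,:2]; print('handle top',cv2.minAreaRect(W.astype(np.float32)),W.mean(0))
m=near&(Z>2.5)&(Z<10)&(S<90)&(V<110)
print('plate z',np.median(Z[m]),m.sum())
k,l,s,c=cv2.connectedComponentsWithStats((m|o).astype(np.uint8)); i=1+np.argmax(s[1:,4])
W=np.array([px2w(p,a,b,z=6) for a,b in np.argwhere((l==i)&~o)])[:,:2]; print('plate',cv2.minAreaRect(W.astype(np.float32)))
E
python3 - <<'E'
from h import *
st(); p=optics.capture('wrist'); save(p,'w7'); np.save('pics/w7.npy',p,allow_pickle=True)
E
python3 m3.py pics/w7.npy;python3 m3.py pics/top0.npy; python3 m3.py pics/scene0.npy
```

```text
t 7.85 tcp [529.  316.7 226.3] F [0.6 0.5 0.6] w 85.4 M
 [[ 0.957 -0.289 -0.002]
 [-0.289 -0.957 -0.002]
 [-0.001  0.002 -1.   ]]
handle z med 43.529832585167014 top pts 543 ztop 43.71924136241006
handle top ((531.12939453125, 308.7480163574219), (44.807247161865234, 13.210267066955566), 82.47340393066406) [531.20184341 309.20942248]
plate z 5.654814625474216 4488
plate ((530.663818359375, 309.7074279785156), (82.16716003417969, 86.26089477539062), 82.77474212646484)
handle z med 42.856646748845264 top pts 97 ztop 43.66618955376316
handle top ((528.2213134765625, 305.865234375), (45.964111328125, 13.823904037475586), 82.2101821899414) [528.40197268 306.43507936]
plate z 5.733856302801769 874
plate ((528.2443237304688, 305.8553466796875), (85.46434020996094, 88.3972396850586), 83.03277587890625)
handle z med 41.47514154325097 top pts 69 ztop 42.55083229553418
handle top ((534.47021484375, 301.1931457519531), (42.963714599609375, 14.527215957641602), 80.08493041992188) [533.61446859 300.48243521]
plate z 4.817281297781051 623
plate ((533.1614990234375, 303.1357727050781), (85.88358306884766, 89.51055145263672), 81.6256332397461)
```

View pics/w7.png

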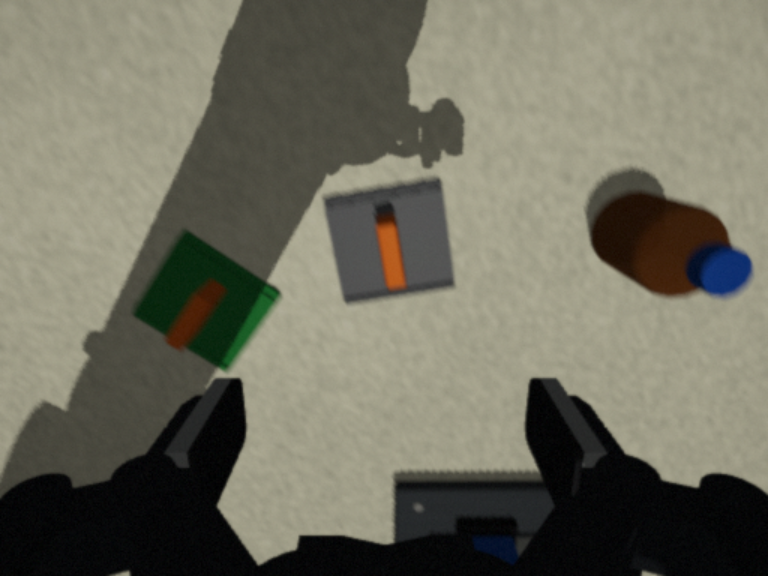

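The grey cover (390,240 in the picture) lies beside the green look-alike (205,300); the wrist view puts it at (531,309) with yaw -7.4°. I turn to match it, lower and look again from nearby.

apply_moves --deltas '[{"wx": 0,"wy": 0,"wz": 0.376,"tx": 0.02,"ty": -0.06,"tz": -0.8,"gripper": 50},{"wx": 0,"wy": 0,"wz": 0.376,"tx": 0.02,"ty": -0.06,"tz": -0.8,"gripper": 50},{"wx": 0,"wy": 0,"wz": 0.376,"tx": 0.02,"ty": -0.06,"tz": -0.8,"gripper": 50},{"wx": 0,"wy": 0,"wz": 0.376,"tx": 0.02,"ty": -0.06,"tz": -0.8,"gripper": 50},{"wx": 0,"wy": 0,"wz": 0.376,"tx": 0,"ty": -0.06,"tz": -0.8,"gripper": 50}]'

```text
time_s: 8.32
tool_pos: [531.5, 307.7, 125.4]
eef_rot: [0.001, 0.998, -0.064, -0.001]
wrist_force: [-0.3, 0.2, -0.4]
width: 50.0
```

```bash

python3 - <<'E'
from h import *
st(); p=optics.capture('wrist'); save(p,'w8'); np.save('pics/w8.npy',p,allow_pickle=True)
E
python3 m3.py pics/w8.npy
```

```text
t 8.32 tcp [531.5 307.7 125.4] F [-0.3  0.2 -0.4] w 50.0 M
 [[ 0.992 -0.127 -0.002]
 [-0.127 -0.992 -0.002]
 [-0.002  0.002 -1.   ]]
handle z med 43.50823276390494 top pts 1103 ztop 43.61843466483907
handle top ((531.692138671875, 308.72943115234375), (44.500003814697266, 13.381056785583496), 82.74331665039062) [531.73420379 309.08642234]
plate z 5.663335409903709 8519
plate ((531.2761840820312, 309.02264404296875), (83.41741943359375, 87.47515106201172), 82.71733093261719)
```

View pics/w8.png

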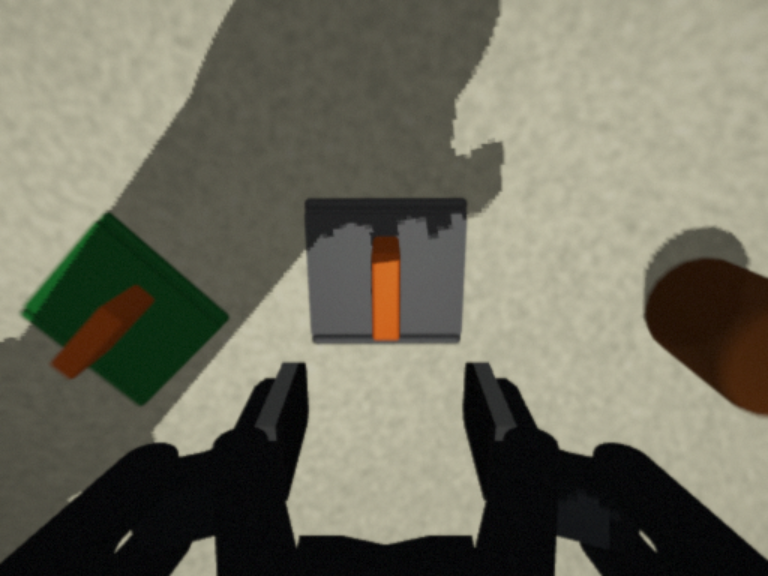

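The handle lies right between the fingers (385,285 in the picture), 1 mm off in y. I descend to 11 mm and close.

apply_moves --deltas '[{"wx": 0,"wy": 0,"wz": 0,"tx": 0,"ty": 0.02,"tz": -1,"gripper": 50},{"wx": 0,"wy": 0,"wz": 0,"tx": 0,"ty": 0.02,"tz": -1,"gripper": 50},{"wx": 0,"wy": 0,"wz": 0,"tx": 0,"ty": 0,"tz": -1,"gripper": 50},{"wx": 0,"wy": 0,"wz": 0,"tx": 0,"ty": 0,"tz": -1,"gripper": 50},{"wx": 0,"wy": 0,"wz": 0,"tx": 0,"ty": 0,"tz": -0.5,"gripper": 50}]'

```text
time_s: 8.78
tool_pos: [530.3, 308.2, 11.5]
eef_rot: [0.002, 0.998, -0.065, -0.002]
wrist_force: [-0.0, -1.3, -0.0]
width: 50.2
```

apply_moves --deltas '[{"wx": 0,"wy": 0,"wz": 0,"tx": 0,"ty": 0,"tz": 0,"gripper": 0},{"wx": 0,"wy": 0,"wz": 0,"tx": 0,"ty": 0,"tz": 0,"gripper": 0},{"wx": 0,"wy": 0,"wz": 0,"tx": 0,"ty": 0,"tz": 0,"gripper": 0},{"wx": 0,"wy": 0,"wz": 0,"tx": 0,"ty": 0,"tz": 0,"gripper": 0},{"wx": 0,"wy": 0,"wz": 0,"tx": 0,"ty": 0,"tz": 0,"gripper": 0}]' --newtons 60

```text
time_s: 9.2
tool_pos: [532.9, 310.7, 16.6]
eef_rot: [-0.001, 0.998, -0.064, 0.001]
wrist_force: [-0.3, -0.2, 4.3]
width: 13.1
```

```bash

python3 - <<'E'
from h import *
st(); p=optics.capture('wrist'); save(p,'w9'); np.save('pics/w9.npy',p,allow_pickle=True)
E
```

```text
t 9.2 tcp [532.9 310.7  16.6] F [-0.3 -0.2  4.3] w 13.1 M
 [[ 0.992 -0.128  0.003]
 [-0.128 -0.992  0.001]
 [ 0.002 -0.002 -1.   ]]
```

View pics/w9.png

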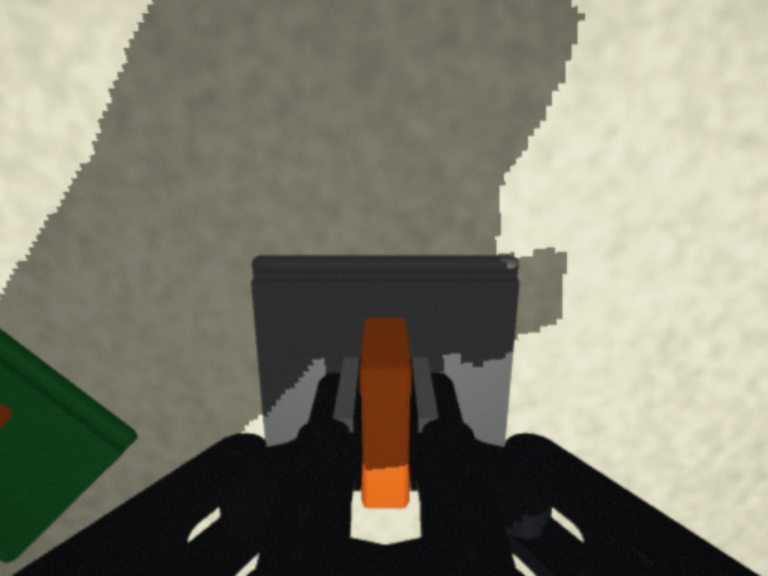

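The fingers hold the handle (385,400 in the picture), but the TCP reads 16.6 mm with 4 N of lift. I let it settle with a firmer grip and read again.

apply_moves --deltas '[{"wx": 0,"wy": 0,"wz": 0,"tx": 0,"ty": 0,"tz": 0,"gripper": 0},{"wx": 0,"wy": 0,"wz": 0,"tx": 0,"ty": 0,"tz": 0,"gripper": 0},{"wx": 0,"wy": 0,"wz": 0,"tx": 0,"ty": 0,"tz": 0,"gripper": 0},{"wx": 0,"wy": 0,"wz": 0,"tx": 0,"ty": 0,"tz": 0,"gripper": 0},{"wx": 0,"wy": 0,"wz": 0,"tx": 0,"ty": 0,"tz": 0,"gripper": 0}]' --newtons 100

```text
time_s: 9.67
tool_pos: [533.0, 310.8, 16.7]
eef_rot: [-0.001, 0.998, -0.064, 0.001]
wrist_force: [0.5, -0.8, 6.5]
width: 12.6
```

```bash

python3 - <<'E'
from h import *
s=st(); p=optics.capture('scene'); save(p,'s9'); np.save('pics/s9.npy',p,allow_pickle=True)
s=st(); print(np.round(s['tau'],1),np.round(s['dq'],3))
E
```

```text
t 9.67 tcp [533.  310.8  16.7] F [ 0.5 -0.8  6.5] w 12.6 M
 [[ 0.992 -0.128  0.003]
 [-0.128 -0.992  0.001]
 [ 0.003 -0.002 -1.   ]]
t 9.72 tcp [533.  310.8  16.7] F [-0.6 -0.9  7.2] w 12.4 M
 [[ 0.992 -0.128  0.003]
 [-0.128 -0.992  0.002]
 [ 0.003 -0.002 -1.   ]]
[ -0.2 -61.3 -10.1 -27.5   0.1  -0.2   0. ] [-0.001  0.001 -0.002 -0.     0.001 -0.    -0.   ]
```

View pics/s9.png

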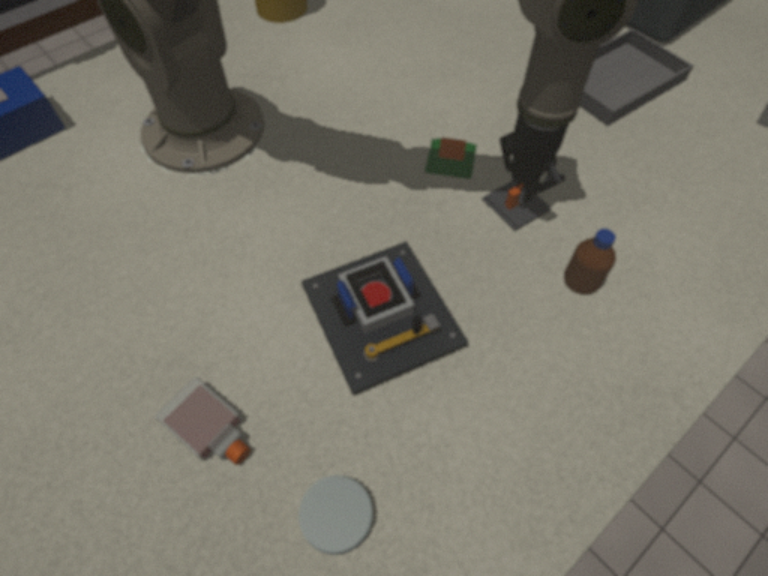

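The fingertips evidently swung forward onto the plate as they closed, which still leaves a good grasp height. The hook arm also shows closed (400,335). I lift and measure the cover in the hand.

apply_moves --deltas '[{"wx": 0,"wy": 0,"wz": 0,"tx": 0,"ty": 0,"tz": 0.3,"gripper": 0},{"wx": 0,"wy": 0,"wz": 0,"tx": 0,"ty": 0,"tz": 1,"gripper": 0},{"wx": 0,"wy": 0,"wz": 0,"tx": 0,"ty": 0,"tz": 1,"gripper": 0},{"wx": 0,"wy": 0,"wz": 0,"tx": 0,"ty": 0,"tz": 1,"gripper": 0},{"wx": 0,"wy": 0,"wz": 0,"tx": 0,"ty": 0,"tz": 1,"gripper": 0}]'

```text
time_s: 10.13
tool_pos: [531.4, 309.9, 123.8]
eef_rot: [0.0, 0.998, -0.064, -0.0]
wrist_force: [-0.1, 0.1, -0.5]
width: 12.3
```

apply_moves --deltas '[{"wx": 0,"wy": 0,"wz": 0,"tx": 0,"ty": 0,"tz": 0.8,"gripper": 0},{"wx": 0,"wy": 0,"wz": 0,"tx": 0,"ty": 0,"tz": 0.8,"gripper": 0},{"wx": 0,"wy": 0,"wz": 0,"tx": 0,"ty": 0,"tz": 0,"gripper": 0},{"wx": 0,"wy": 0,"wz": 0,"tx": 0,"ty": 0,"tz": 0,"gripper": 0},{"wx": 0,"wy": 0,"wz": 0,"tx": 0,"ty": 0,"tz": 0,"gripper": 0}]'

```text
time_s: 10.55
tool_pos: [531.4, 309.7, 161.6]
eef_rot: [0.0, 0.998, -0.064, -0.0]
wrist_force: [-0.7, -1.0, -1.9]
width: 12.2
```

```bash

cat > m4.py <<'E'
from h import *
import sys
# cover in hand, in tool frame
def tool(s):
    q=s['eef_rot']; return np.array(s['tool_pos']),R.from_quat([q[1],q[2],q[3],q[0]]).as_matrix()
def hand(p,s):
    t,M=tool(s)
    C=(cloud(p)-t)@M    # tool frame
    X,Y,Z=C[...,0],C[...,1],C[...,2]
    H,S,V=cv2.split(cv2.cvtColor(p['pixels'],cv2.COLOR_BGR2HSV))
    o=(H>2)&(H<16)&(S>130)&(V>40)&(abs(X)<30)&(abs(Y)<50)&(Z>-50)&(Z<20)
    w=C[o]; ztop=np.median(w[w[:,2]<np.percentile(w[:,2],60)][:,2])
    print('handle: ztop(tool)',round(ztop,1),'x range',np.round(np.percentile(w[:,0],[2,98]),1),'y range',np.round(np.percentile(w[:,1],[0.5,99.5]),1))
    top=w[abs(w[:,2]-ztop)<3]; print(' top rect',cv2.minAreaRect(top[:,:2].astype(np.float32)))
    m=(abs(X)<60)&(abs(Y)<60)&(abs(Z-ztop-38)<9)&(S<110)&~o
    m[int(0.72*384):]=False
    w=C[m]; print('plate n',m.sum(),'z med',round(np.median(w[:,2]),1))
    A=np.c_[w[:,0],w[:,1],np.ones(len(w))]; 
    keep=abs(w[:,2]-np.median(w[:,2]))<3
    cf=np.linalg.lstsq(A[keep],w[keep,2],rcond=None)[0]; print(' plane slopes',np.round(cf,3))
    for yy in (-38,-34,-30,-26,-20):
        q=w[abs(w[:,1]-yy)<1.5]; 
        if len(q)>5: print('  y',yy,'x',np.round([q[:,0].min(),q[:,0].max()],1))
    for xx in (-36,-25,-12,0,12,25,36):
        q=w[abs(w[:,0]-xx)<1.5]
        if len(q)>5: print('  x',xx,'ymin',np.round(q[:,1].min(),1),'z',round(np.median(q[:,2]),1))
if __name__=='__main__':
    s=st(); p=optics.capture('wrist'); save(p,sys.argv[1]); np.save('pics/%s.npy'%sys.argv[1],p,allow_pickle=True); hand(p,s)
E
python3 m4.py w10
```

```text
t 10.55 tcp [531.4 309.7 161.6] F [-0.7 -1.  -1.9] w 12.2 M
 [[ 0.992 -0.128 -0.001]
 [-0.128 -0.992 -0.001]
 [-0.001  0.001 -1.   ]]
handle: ztop(tool) -27.0 x range [-6.4  6.3] y range [-20.   24.6]
 top rect ((0.010832786560058594, 2.727998733520508), (13.777825355529785, 46.030948638916016), 0.12143338471651077)
plate n 14322 z med 11.2
 plane slopes [ 1.0000e-03 -1.6000e-02  1.0988e+01]
  y -38 x [-43.7  43.5]
  y -34 x [-44.3  43.9]
  y -30 x [-44.1  43.6]
  y -26 x [-44.3  43.9]
  y -20 x [-44.3  43.8]
  x -36 ymin -39.7 z 11.1
  x -25 ymin -39.7 z 11.1
  x -12 ymin -39.7 z 11.2
  x 0 ymin -39.8 z 11.4
  x 12 ymin -39.5 z 11.2
  x 25 ymin -39.5 z 11.1
  x 36 ymin -39.6 z 11.2
```

View pics/w10.png

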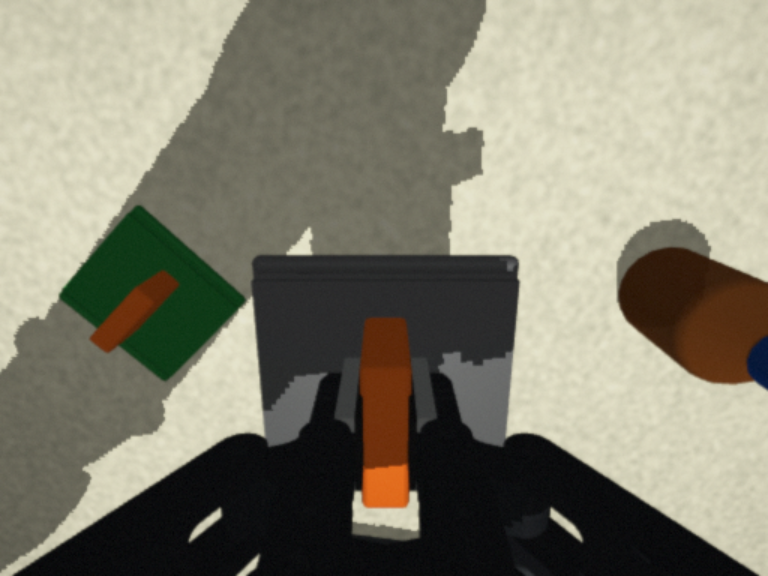

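The cover hangs level in the hand with no twist. It sits 0 mm off in tool x and +3 mm in tool y, and its underside is 17 mm below the TCP. I turn to the chamber's yaw and carry it to just beyond the chamber in -y, so the camera sees chamber and cover together.

apply_moves --deltas '[{"wx": 0,"wy": 0,"wz": -0.126,"tx": -0.06,"ty": -1,"tz": 0.1,"gripper": 0},{"wx": 0,"wy": 0,"wz": -0.126,"tx": -0.06,"ty": -1,"tz": 0.1,"gripper": 0},{"wx": 0,"wy": 0,"wz": -0.126,"tx": -0.06,"ty": -1,"tz": 0,"gripper": 0},{"wx": 0,"wy": 0,"wz": -0.126,"tx": -0.06,"ty": -1,"tz": 0,"gripper": 0},{"wx": 0,"wy": 0,"wz": -0.126,"tx": -0.06,"ty": -1,"tz": 0,"gripper": 0}]'

```text
time_s: 11.02
tool_pos: [523.4, 183.6, 165.9]
eef_rot: [0.0, 0.996, -0.092, -0.001]
wrist_force: [-0.3, -1.0, -0.3]
width: 12.3
```

apply_moves --deltas '[{"wx": 0,"wy": 0,"wz": -0.126,"tx": -0.06,"ty": -1,"tz": 0,"gripper": 0},{"wx": 0,"wy": 0,"wz": -0.126,"tx": -0.06,"ty": -1,"tz": 0,"gripper": 0},{"wx": 0,"wy": 0,"wz": -0.126,"tx": -0.06,"ty": -1,"tz": 0,"gripper": 0},{"wx": 0,"wy": 0,"wz": -0.126,"tx": -0.06,"ty": -1,"tz": 0,"gripper": 0},{"wx": 0,"wy": 0,"wz": -0.126,"tx": -0.06,"ty": -1,"tz": 0,"gripper": 0}]'

```text
time_s: 11.43
tool_pos: [515.7, 58.6, 166.0]
eef_rot: [0.0, 0.993, -0.119, -0.001]
wrist_force: [1.4, -0.4, -0.3]
width: 12.4
```

apply_moves --deltas '[{"wx": 0,"wy": 0,"wz": -0.126,"tx": -0.06,"ty": -1,"tz": 0,"gripper": 0},{"wx": 0,"wy": 0,"wz": -0.126,"tx": -0.06,"ty": -1,"tz": 0,"gripper": 0},{"wx": 0,"wy": 0,"wz": -0.126,"tx": -0.06,"ty": -1,"tz": 0,"gripper": 0},{"wx": 0,"wy": 0,"wz": -0.126,"tx": -0.06,"ty": -1,"tz": 0,"gripper": 0},{"wx": 0,"wy": 0,"wz": -0.126,"tx": -0.06,"ty": -1,"tz": 0,"gripper": 0}]'

```text
time_s: 11.85
tool_pos: [508.2, -66.1, 166.0]
eef_rot: [-0.0, 0.989, -0.147, -0.001]
wrist_force: [0.6, 0.2, -0.9]
width: 12.6
```

```bash
python3 m4.py w11; python3 m2.py pics/w11.npy
```

```text
t 11.85 tcp [508.2 -66.1 166. ] F [ 0.6  0.2 -0.9] w 12.6 M
 [[ 0.957 -0.29  -0.002]
 [-0.29  -0.957  0.   ]
 [-0.002  0.    -1.   ]]
handle: ztop(tool) -27.1 x range [-6.5  6.3] y range [-20.   24.5]
 top rect ((-0.2651853561401367, 2.4781227111816406), (14.23073959350586, 45.45927047729492), 0.37412330508232117)
plate n 14350 z med 11.1
 plane slopes [ 1.000e-03 -1.600e-02  1.091e+01]
  y -38 x [-43.6  43.1]
  y -34 x [-44.3  43.9]
  y -30 x [-44.3  43.8]
  y -26 x [-44.3  43.8]
  y -20 x [-44.1  43.8]
  x -36 ymin -39.7 z 11.0
  x -25 ymin -39.6 z 11.1
  x -12 ymin -39.7 z 11.2
  x 0 ymin -39.8 z 11.2
  x 12 ymin -39.7 z 11.1
  x 25 ymin -39.5 z 11.1
  x 36 ymin -39.8 z 11.1
rim z 46.280269989898215 1322
rim rect ((569.4778442382812, -0.454833984375), (31.138690948486328, 15.666306495666504), 75.46349334716797)
plate z 19.793924983971294
plate rect ((543.9674072265625, -20.26190185546875), (174.21339416503906, 203.60366821289062), 73.13175201416016)
blue [537.4  31.6  68. ] 1318
yellow z 37.82769581199216
((601.2442626953125, -44.11531066894531), (96.3973388671875, 19.88200569152832), 75.86634063720703)
dir [-0.2787672  -0.96035871] -106.18664108752216 [602.66715162 -44.19045633]
```

View pics/w11.png

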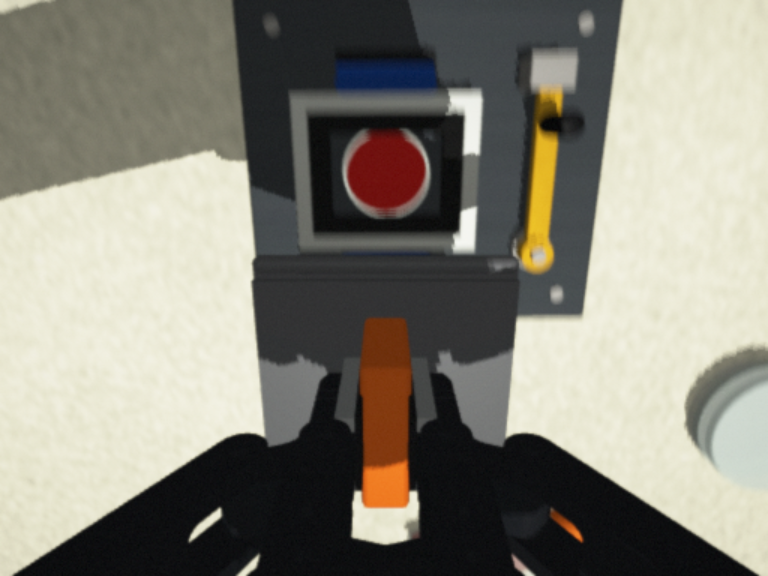

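Clear view: rim corners at (292,92)–(482,250), chamber centred near column 387, the cover's front edge at row 262. I fit the rim in the tool frame.

```bash
cat > m5.py <<'E'
from h import *
from m4 import tool
import sys
p=np.load('pics/w11.npy',allow_pickle=True).item(); s=state(); t,M=tool(s)
C=cloud(p); f,Rm,o=cam(p)
H,S,V=cv2.split(cv2.cvtColor(p['pixels'],cv2.COLOR_BGR2HSV))
X,Y,Z=C[...,0],C[...,1],C[...,2]
base=(abs(X-525)<75)&(abs(Y+9)<75)&~((H>100)&(H<135)&(S>120))
m=base&(Z>44)&(Z<49)&(V>75)&(S<80)
m[168:]=False
T=lambda W:(W-t)@M
W=T(np.array([px2w(p,a,b,z=46) for a,b in np.argwhere(m)])); print('rim n',m.sum(),'z',np.median(Z[m]))
# edges by lines
def edge(sel,axis,sgn):
    # extreme per bin
    o=1-axis; b=np.round(W[sel][:,o]/2); P=[]
    for k in np.unique(b):
        q=W[sel][b==k]; P.append((k*2,(q[:,axis].max() if sgn>0 else q[:,axis].min())))
    P=np.array(P); c=np.polyfit(P[:,0],P[:,1],1)
    r=abs(P[:,1]-np.polyval(c,P[:,0])); c=np.polyfit(P[r<1.5][:,0],P[r<1.5][:,1],1); return c,(r<1.5).sum(),len(P)
yc=np.median(W[:,1]);xc=np.median(W[:,0]);print(W.min(0),W.max(0))
ym=(W[:,1].min()+W[:,1].max())/2; xm=(W[:,0].min()+W[:,0].max())/2
for nm,sel,ax,sg in [('left x',abs(W[:,1]-ym)<33,0,-1),('right x',abs(W[:,1]-ym)<33,0,1),('far y',abs(W[:,0]-xm)<42,1,-1),('near y',abs(W[:,0]-xm)<42,1,1)]:
    c,n,k=edge(sel,ax,sg); mid=ym if ax==0 else xm
    print(nm,'slope',round(c[0],4),'at mid',round(np.polyval(c,mid),2),n,k)
r=cv2.minAreaRect(W[:,:2].astype(np.float32)); print(r)
# red dish circle centre as check (small dish)
d=((H<8)|(H>170))&(S>150)&(abs(X-525)<60)&(abs(Y+9)<50)
print('red dish z',np.median(Z[d]),'tool',np.round(np.median(T(C[d]),0),1))
# gasket top
g=base&(Z>49.5)&(Z<55)&(V<60); g[168:]=False; w=T(C[g]); print('gasket n',g.sum(),'z',np.median(Z[g]),cv2.minAreaRect(w[:,:2].astype(np.float32)))
E
python3 m5.py
```

```text
rim n 3746 z 45.801923043226736
[ -50.13513743 -104.16544102  119.33672759] [ 45.96428012 -24.09738701 119.80270143]
left x slope -0.0233 at mid -49.13 9 34
right x slope 0.0124 at mid 45.17 33 34
far y slope -0.0301 at mid -102.54 43 43
near y slope -0.0082 at mid -24.48 43 43
((-2.298004150390625, -64.13787078857422), (79.3056640625, 95.90007019042969), 89.52644348144531)
red dish z 32.296628106846384 tool [ -1.8 -63.4 133.3]
gasket n 3609 z 51.79532054123439 ((-1.9468269348144531, -62.31402587890625), (58.93354415893555, 77.57835388183594), 89.53584289550781)
```

```bash
cat > m6.py <<'E'
from h import *
ims=[]
for n in ['w2','w11']:
    p=np.load('pics/%s.npy'%n,allow_pickle=True).item(); im=cv2.resize(p['pixels'],None,fx=2,fy=2)
    C=cloud(p); H,S,V=cv2.split(cv2.cvtColor(p['pixels'],cv2.COLOR_BGR2HSV))
    d=((H<8)|(H>170))&(S>150)&(abs(C[...,0]-525)<60)&(abs(C[...,1]+9)<50)
    rc=np.argwhere(d); mid=(rc.min(0)+rc.max(0))/2; print(n,'dish px',mid,'z',np.median(C[d][:,2]),np.round(px2w(p,*mid,z=32),1),np.round(p['origin'],1))
    for cy,col in [(-9.2,(0,255,0)),(-4.5,(255,0,255))]:
        c=np.array([524.8,cy]); a=np.radians(-16.6); ex=np.array([np.cos(a),np.sin(a)]); ey=np.array([-ex[1],ex[0]])
        P=[w2px(p,[*(c+sx*48*ex+sy*40*ey),46])[::-1]*2 for sx,sy in [(-1,-1),(1,-1),(1,1),(-1,1)]]
        cv2.polylines(im,[np.int32(np.round(P))],True,col,1)
    ims.append(im[50:450,250:750] if n=='w2' else im[50:450,300:800])
cv2.imwrite('pics/ov.png',cv2.resize(np.hstack(ims),None,fx=.8,fy=.8))
E
python3 m6.py
```

```text
w2 dish px [261. 202.] z 32.371052214083164 [ 473.4 -116.4   32. ] [590.2  58.1 373.8]
w11 dish px [112.5 257. ] z 32.296628106846384 [524.6 -11.6  32. ] [531.7  10.6 308.3]
```

View pics/ov.png

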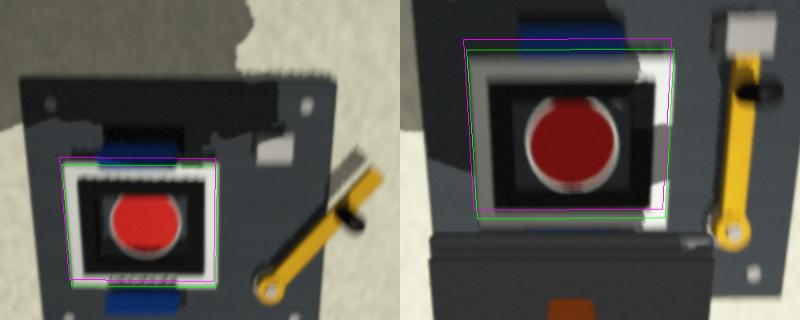

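```bash
python3 -c "
from h import *
s=st(); print(s['q'],s['dq'])
p=optics.capture('wrist');print(p['origin']); s=st(); save(p,'w12');np.save('pics/w12.npy',p,allow_pickle=True)
a=np.load('pics/w11.npy',allow_pickle=True).item(); print(a['origin'], a['orientation'],p['orientation'])
print(np.abs(a['pixels'].astype(int)-p['pixels']).mean())
"
```

```text
t 11.9 tcp [507.7 -72.7 165.8] F [ 0.4 -5.2 -0.7] w 12.2 M
 [[ 0.955 -0.297 -0.003]
 [-0.297 -0.955 -0.002]
 [-0.002  0.003 -1.   ]]
[ 0.47018721  0.21991863 -0.44902582  1.75141882  0.10461271  1.19634327
 -0.30967528] [-0.01911309  0.00767446 -0.00058402  0.00105613  0.01970724  0.00161596
 -0.0874142 ]
[531.86168756   4.30721141 307.84759702]
t 11.95 tcp [507.9 -70.4 165.7] F [-0.4  0.7 -1.9] w 12.5 M
 [[ 0.955 -0.297 -0.003]
 [-0.297 -0.955 -0.002]
 [-0.002  0.002 -1.   ]]
[531.67313207  10.59297511 308.33016615] [ 0.15591739  0.97685592 -0.14441074 -0.02424492] [ 0.15727177  0.97607275 -0.14806674 -0.02497624]
10.125588311089409
```

The arm was still settling after the fast move, so those readings mixed two poses. I hold still and measure again.

apply_moves --deltas '[{"wx": 0,"wy": 0,"wz": 0,"tx": 0,"ty": 0,"tz": 0,"gripper": 0},{"wx": 0,"wy": 0,"wz": 0,"tx": 0,"ty": 0,"tz": 0,"gripper": 0},{"wx": 0,"wy": 0,"wz": 0,"tx": 0,"ty": 0,"tz": 0,"gripper": 0},{"wx": 0,"wy": 0,"wz": 0,"tx": 0,"ty": 0,"tz": 0,"gripper": 0},{"wx": 0,"wy": 0,"wz": 0,"tx": 0,"ty": 0,"tz": 0,"gripper": 0}]'

```text
time_s: 12.37
tool_pos: [509.3, -63.9, 167.2]
eef_rot: [-0.0, 0.989, -0.145, -0.0]
wrist_force: [1.1, 0.7, -0.0]
width: 12.4
```

```bash
python3 m4.py w13; sed -i 's/w11/w13/' m5.py; python3 m5.py; python3 -c "
from h import *
st()"; sed -i "s/'w11'/'w13'/" m6.py; sed -i "s/-4.5,(255/-13,(255/" m6.py; python3 m6.py
```

```text
t 12.37 tcp [509.3 -63.9 167.2] F [ 1.1  0.7 -0. ] w 12.4 M
 [[ 0.958 -0.288 -0.   ]
 [-0.288 -0.958  0.   ]
 [-0.    -0.    -1.   ]]
handle: ztop(tool) -27.1 x range [-6.5  6.3] y range [-20.   24.7]
 top rect ((-0.2933511734008789, 2.535358428955078), (14.27168083190918, 45.46595764160156), 0.5087625980377197)
plate n 14329 z med 11.1
 plane slopes [ 1.0000e-03 -1.6000e-02  1.0901e+01]
  y -38 x [-43.6  43.2]
  y -34 x [-44.4  43.7]
  y -30 x [-44.4  43.8]
  y -26 x [-44.4  44. ]
  y -20 x [-44.3  43.8]
  x -36 ymin -39.7 z 11.0
  x -25 ymin -39.7 z 11.1
  x -12 ymin -39.7 z 11.1
  x 0 ymin -39.5 z 11.2
  x 12 ymin -39.7 z 11.1
  x 25 ymin -39.6 z 11.1
  x 36 ymin -39.6 z 11.1
rim n 4054 z 45.78890660310091
[-49.16675378 -94.57441049 121.21627151] [ 46.87620893 -15.09772802 121.24908485]
left x slope 0.0016 at mid -48.73 34 34
right x slope 0.0037 at mid 46.45 34 34
far y slope -0.0005 at mid -94.55 42 43
near y slope -0.0083 at mid -15.75 42 43
((-1.1456413269042969, -54.8393440246582), (79.42887115478516, 96.00408935546875), 89.96723937988281)
red dish z 32.28561732812244 tool [ -0.8 -55.9 134.9]
gasket n 4049 z 51.78754989790394 ((-1.1067314147949219, -55.18360900878906), (61.558528900146484, 77.93351745605469), 89.74930572509766)
t 12.42 tcp [509.3 -64.2 167.2] F [-0.7  0.1 -1.1] w 12.3 M
 [[ 0.958 -0.288 -0.   ]
 [-0.288 -0.958  0.   ]
 [-0.    -0.    -1.   ]]
w2 dish px [261. 202.] z 32.371052214083164 [ 473.4 -116.4   32. ] [590.2  58.1 373.8]
w13 dish px [114.  255.5] z 32.28561732812244 [524.3 -10.3  32. ] [532.3  12.9 309.5]
```

View pics/ov.png

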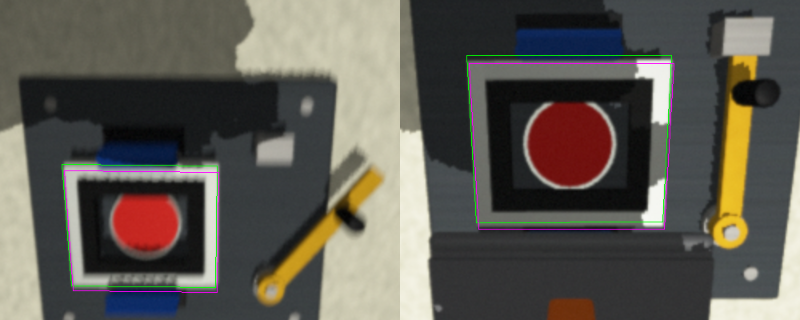

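Settled, the chamber centre is at (-1.1, -55.0) in the tool frame with no yaw error, and the cover is at (-0.3, 2.8). So I shift by (+15.8, +55.6) and lower to TCP 110.

apply_moves --deltas '[{"wx": 0,"wy": 0,"wz": 0,"tx": 0.126,"ty": 0.445,"tz": -0.3,"gripper": 0},{"wx": 0,"wy": 0,"wz": 0,"tx": 0.126,"ty": 0.445,"tz": -0.4,"gripper": 0},{"wx": 0,"wy": 0,"wz": 0,"tx": 0.126,"ty": 0.445,"tz": -0.5,"gripper": 0},{"wx": 0,"wy": 0,"wz": 0,"tx": 0.126,"ty": 0.445,"tz": -0.5,"gripper": 0},{"wx": 0,"wy": 0,"wz": 0,"tx": 0.126,"ty": 0.445,"tz": -0.5,"gripper": 0}]'

```text
time_s: 12.83
tool_pos: [525.2, -8.5, 111.9]
eef_rot: [-0.0, 0.989, -0.146, 0.0]
wrist_force: [0.2, 0.1, -1.1]
width: 12.2
```

apply_moves --deltas '[{"wx": 0,"wy": 0,"wz": 0,"tx": 0,"ty": 0,"tz": 0,"gripper": 0},{"wx": 0,"wy": 0,"wz": 0,"tx": 0,"ty": 0,"tz": 0,"gripper": 0},{"wx": 0,"wy": 0,"wz": 0,"tx": 0,"ty": 0,"tz": 0,"gripper": 0},{"wx": 0,"wy": 0,"wz": 0,"tx": 0,"ty": 0,"tz": 0,"gripper": 0},{"wx": 0,"wy": 0,"wz": 0,"tx": 0,"ty": 0,"tz": 0,"gripper": 0}]' --newtons 120

```text
time_s: 13.25
tool_pos: [525.5, -10.3, 113.1]
eef_rot: [0.0, 0.989, -0.147, 0.001]
wrist_force: [0.7, 0.4, -1.4]
width: 12.3
```

```bash
python3 m4.py w14; python3 - <<'E'
from h import *
from m4 import tool
s=st();t,M=tool(s)
p=np.load('pics/w14.npy',allow_pickle=True).item(); C=(cloud(p)-t)@M; im=p['pixels'].copy()
W=cloud(p); H,S,V=cv2.split(cv2.cvtColor(p['pixels'],cv2.COLOR_BGR2HSV))
b=(H>105)&(H<130)&(S>120)&(W[...,2]>25)&(W[...,2]<80)&(C[...,1]<0)
w=C[b]; print('blue +y clip x range',np.percentile(w[:,0],[1,50,99]),'y',np.percentile(w[:,1],[1,50,99]),'z world',np.percentile(W[b][:,2],[1,50,99]))
E
```

```text
t 13.25 tcp [525.5 -10.3 113.1] F [ 0.7  0.4 -1.4] w 12.3 M
 [[ 0.957 -0.291  0.001]
 [-0.291 -0.957 -0.   ]
 [ 0.001  0.    -1.   ]]
handle: ztop(tool) -27.0 x range [-6.5  6.1] y range [-20.   24.7]
 top rect ((-0.3362913131713867, 2.5677547454833984), (14.2852201461792, 45.47739028930664), 0.5755482912063599)
plate n 14355 z med 11.2
 plane slopes [ 0.    -0.016 10.984]
  y -38 x [-43.7  43.3]
  y -34 x [-44.4  43.8]
  y -30 x [-44.4  43.4]
  y -26 x [-44.2  43.9]
  y -20 x [-44.3  43.8]
  x -36 ymin -39.9 z 11.1
  x -25 ymin -39.7 z 11.1
  x -12 ymin -39.7 z 11.2
  x 0 ymin -39.7 z 11.4
  x 12 ymin -39.7 z 11.2
  x 25 ymin -39.7 z 11.1
  x 36 ymin -39.8 z 11.2
t 13.3 tcp [525.4 -10.2 113. ] F [ 0.3 -0.7 -1. ] w 12.0 M
 [[ 0.957 -0.291  0.001]
 [-0.291 -0.957 -0.   ]
 [ 0.001  0.    -1.   ]]
blue +y clip x range [-23.14384042  -0.96067306  21.67290381] y [-50.86171528 -47.74019876 -38.69802236] z world [29.14848797 64.68356712 73.03904433]
```

View pics/w14.png

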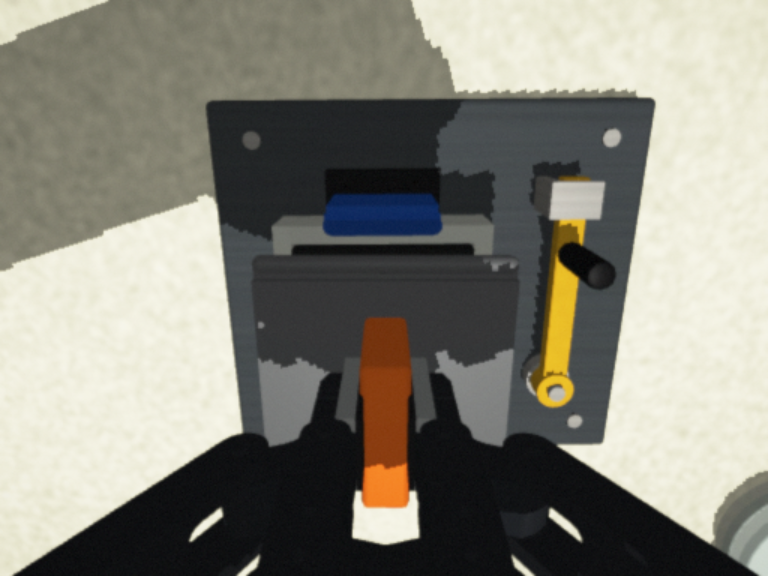

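The cover's front edge (row 262) lies parallel to the clip, but the settled pose is about 2.2 mm short in +y; the clip nose and the rim agree on this. I correct, descend to just above the clips and check.

apply_moves --deltas '[{"wx": 0,"wy": 0,"wz": 0,"tx": 0,"ty": 0.09,"tz": -0.2,"gripper": 0},{"wx": 0,"wy": 0,"wz": 0,"tx": 0,"ty": 0,"tz": -0.4,"gripper": 0},{"wx": 0,"wy": 0,"wz": 0,"tx": 0,"ty": 0,"tz": -0.2,"gripper": 0},{"wx": 0,"wy": 0,"wz": 0,"tx": 0,"ty": 0,"tz": 0,"gripper": 0},{"wx": 0,"wy": 0,"wz": 0,"tx": 0,"ty": 0,"tz": 0,"gripper": 0}]'

```text
time_s: 13.72
tool_pos: [524.5, -7.1, 91.5]
eef_rot: [-0.0, 0.989, -0.146, -0.001]
wrist_force: [-0.3, 0.7, -0.8]
width: 11.8
```

apply_moves --deltas '[{"wx": 0,"wy": 0,"wz": 0,"tx": 0,"ty": 0,"tz": 0,"gripper": 0},{"wx": 0,"wy": 0,"wz": 0,"tx": 0,"ty": 0,"tz": 0,"gripper": 0},{"wx": 0,"wy": 0,"wz": 0,"tx": 0,"ty": 0,"tz": 0,"gripper": 0},{"wx": 0,"wy": 0,"wz": 0,"tx": 0,"ty": 0,"tz": 0,"gripper": 0},{"wx": 0,"wy": 0,"wz": 0,"tx": 0,"ty": 0,"tz": 0,"gripper": 0}]'

```text
time_s: 14.13
tool_pos: [525.2, -7.1, 92.5]
eef_rot: [-0.0, 0.989, -0.146, 0.0]
wrist_force: [-0.5, -0.0, -1.6]
width: 11.9
```

```bash
cat > m7.py <<'E'
from h import *
from m4 import tool
import sys
s=st();t,M=tool(s)
p=optics.capture('wrist'); n=sys.argv[1]; save(p,n); np.save('pics/%s.npy'%n,p,allow_pickle=True)
W=cloud(p); C=(W-t)@M; H,S,V=cv2.split(cv2.cvtColor(p['pixels'],cv2.COLOR_BGR2HSV))
b=(H>105)&(H<130)&(S>120)&(W[...,2]>25)&(W[...,2]<80)&(C[...,1]<0)
w=C[b]; print('clip n',b.sum(),'x',np.round(np.percentile(w[:,0],[1,50,99]),1),'y',np.round(np.percentile(w[:,1],[1,50,99]),1),'zw',np.round(np.percentile(W[b][:,2],[1,50,99]),1))
print('top of clip y',np.round(np.median(w[W[b][:,2]>71][:,1]),1))
c=t+M@np.array([-0.3,2.8,0]); d=c[:2]-np.array([524.1,-10.9]); a=np.radians(-16.75); ex=np.array([np.cos(a),np.sin(a)]); ey=np.array([-ex[1],ex[0]])
print('cover-chamber est in chamber frame x,y',np.round([d@ex,d@ey],2),'underside above chamber',round(t[2]-17.2-52,1))
E
python3 m7.py w15
```

```text
t 14.13 tcp [525.2  -7.1  92.5] F [-0.5 -0.  -1.6] w 11.9 M
 [[ 0.957 -0.289  0.   ]
 [-0.289 -0.957  0.   ]
 [ 0.    -0.    -1.   ]]
clip n 2664 x [-21.8   0.1  22.3] y [-47.6 -45.  -36.2] zw [29.3 64.2 72.9]
top of clip y -43.9
cover-chamber est in chamber frame x,y [-0.4   1.17] underside above chamber 23.3
```

View pics/w15.png

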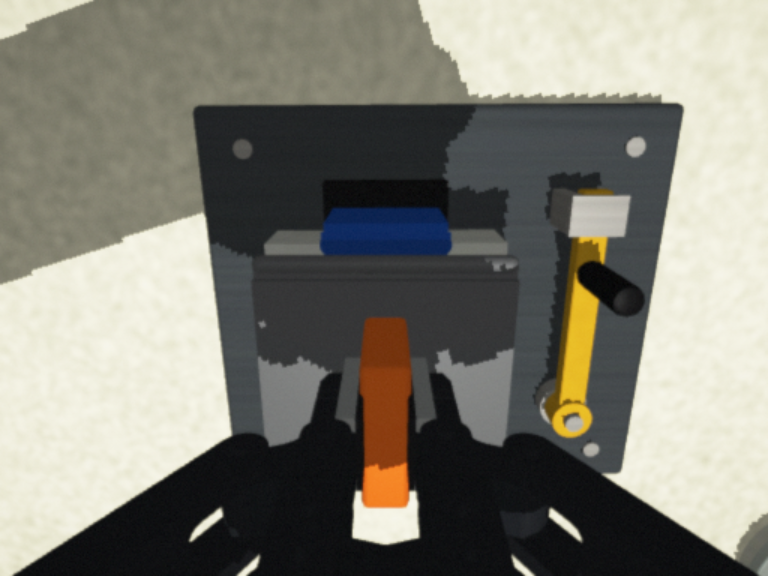

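Aligned to about 1 mm (the clip nose says 0, the rim says +1.2 mm). I descend onto the clips in small steps.

apply_moves --deltas '[{"wx": 0,"wy": 0,"wz": 0,"tx": 0,"ty": -0.02,"tz": -0.15,"gripper": 0},{"wx": 0,"wy": 0,"wz": 0,"tx": 0,"ty": 0,"tz": -0.15,"gripper": 0},{"wx": 0,"wy": 0,"wz": 0,"tx": 0,"ty": 0,"tz": -0.12,"gripper": 0},{"wx": 0,"wy": 0,"wz": 0,"tx": 0,"ty": 0,"tz": 0,"gripper": 0},{"wx": 0,"wy": 0,"wz": 0,"tx": 0,"ty": 0,"tz": 0,"gripper": 0}]'

```text
time_s: 14.6
tool_pos: [525.2, -7.9, 81.9]
eef_rot: [0.0, 0.989, -0.146, 0.0]
wrist_force: [-1.3, -0.0, 2.7]
width: 11.9
```

apply_moves --deltas '[{"wx": 0,"wy": 0,"wz": 0,"tx": 0,"ty": 0,"tz": -0.1,"gripper": 0},{"wx": 0,"wy": 0,"wz": 0,"tx": 0,"ty": 0,"tz": -0.1,"gripper": 0},{"wx": 0,"wy": 0,"wz": 0,"tx": 0,"ty": 0,"tz": 0,"gripper": 0},{"wx": 0,"wy": 0,"wz": 0,"tx": 0,"ty": 0,"tz": 0,"gripper": 0},{"wx": 0,"wy": 0,"wz": 0,"tx": 0,"ty": 0,"tz": 0,"gripper": 0}]'

```text
time_s: 15.02
tool_pos: [526.7, -7.9, 78.2]
eef_rot: [-0.0, 0.989, -0.146, 0.002]
wrist_force: [0.9, -1.3, 8.6]
width: 11.8
```

```bash
python3 m7.py w16
```

```text
t 15.02 tcp [526.7  -7.9  78.2] F [ 0.9 -1.3  8.6] w 11.8 M
 [[ 0.957 -0.29   0.004]
 [-0.29  -0.957 -0.001]
 [ 0.004 -0.001 -1.   ]]
clip n 3079 x [-23.6  -1.8  20.1] y [-51.  -48.5 -40. ] zw [29.3 64.4 72.9]
top of clip y -47.2
cover-chamber est in chamber frame x,y [1.29 0.79] underside above chamber 9.0
```

View pics/w16.png

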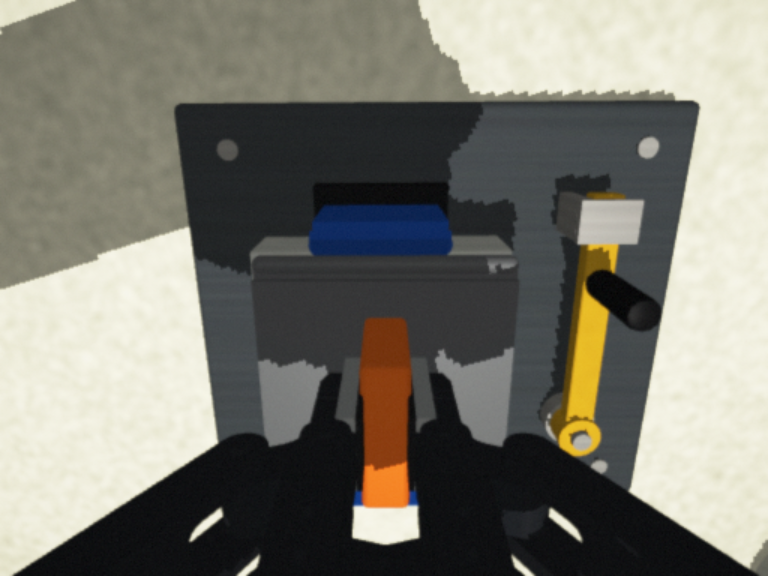

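Contact at 8.6 N, with the clip (380,230) spreading. The arm gives about 1.5 mm in x under load, which I counter. I keep pressing.

apply_moves --deltas '[{"wx": 0,"wy": 0,"wz": 0,"tx": -0.06,"ty": 0,"tz": -0.1,"gripper": 0},{"wx": 0,"wy": 0,"wz": 0,"tx": -0.04,"ty": 0,"tz": -0.1,"gripper": 0},{"wx": 0,"wy": 0,"wz": 0,"tx": 0,"ty": 0,"tz": 0,"gripper": 0},{"wx": 0,"wy": 0,"wz": 0,"tx": 0,"ty": 0,"tz": 0,"gripper": 0},{"wx": 0,"wy": 0,"wz": 0,"tx": 0,"ty": 0,"tz": 0,"gripper": 0}]'

```text
time_s: 15.48
tool_pos: [521.8, -7.3, 70.8]
eef_rot: [-0.0, 0.989, -0.146, -0.001]
wrist_force: [3.3, 0.1, -9.0]
width: 11.9
```

```bash
python3 m7.py w17
```

```text
t 15.48 tcp [521.8  -7.3  70.8] F [ 3.3  0.1 -9. ] w 11.9 M
 [[ 0.957 -0.289 -0.002]
 [-0.289 -0.957  0.001]
 [-0.002 -0.    -1.   ]]
clip n 3521 x [-18.8   3.   24.9] y [-50.9 -48.3 -38.6] zw [29.4 64.1 72.9]
top of clip y -47.2
cover-chamber est in chamber frame x,y [-3.52 -0.04] underside above chamber 1.6
```

The clips are past dead centre and pull down (-9 N). x now sits about -3 mm, so I bring it back while pressing on.

apply_moves --deltas '[{"wx": 0,"wy": 0,"wz": 0,"tx": 0.04,"ty": 0,"tz": -0.1,"gripper": 0},{"wx": 0,"wy": 0,"wz": 0,"tx": 0.04,"ty": 0,"tz": -0.1,"gripper": 0},{"wx": 0,"wy": 0,"wz": 0,"tx": 0.02,"ty": 0,"tz": 0,"gripper": 0},{"wx": 0,"wy": 0,"wz": 0,"tx": 0,"ty": 0,"tz": 0,"gripper": 0},{"wx": 0,"wy": 0,"wz": 0,"tx": 0,"ty": 0,"tz": 0,"gripper": 0}]'

```text
time_s: 15.95
tool_pos: [525.3, -7.6, 67.4]
eef_rot: [0.0, 0.989, -0.146, 0.0]
wrist_force: [-2.6, 0.6, 4.3]
width: 11.9
```

```bash
python3 m7.py w18
```

```text
t 15.95 tcp [525.3  -7.6  67.4] F [-2.6  0.6  4.3] w 11.9 M
 [[ 0.957 -0.289  0.   ]
 [-0.289 -0.957 -0.   ]
 [ 0.     0.    -1.   ]]
clip n 3742 x [-22.1  -0.4  21.6] y [-48.1 -45.5 -35.8] zw [29.5 64.  72.9]
top of clip y -44.3
cover-chamber est in chamber frame x,y [-0.12  0.74] underside above chamber -1.8
```

View pics/w18.png

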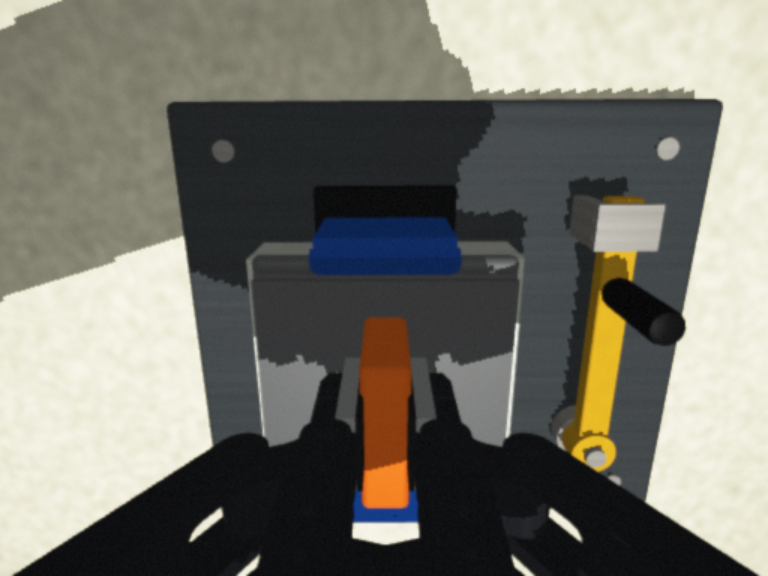

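Snapped: the +y clip now overlaps the cover edge (385,265), it is back at its rest place, and the cover is centred. I press harder.

apply_moves --deltas '[{"wx": 0,"wy": 0,"wz": 0,"tx": 0,"ty": 0,"tz": -0.08,"gripper": 0},{"wx": 0,"wy": 0,"wz": 0,"tx": 0,"ty": 0,"tz": -0.08,"gripper": 0},{"wx": 0,"wy": 0,"wz": 0,"tx": -0.02,"ty": 0,"tz": 0,"gripper": 0},{"wx": 0,"wy": 0,"wz": 0,"tx": -0.02,"ty": 0,"tz": 0,"gripper": 0},{"wx": 0,"wy": 0,"wz": 0,"tx": 0,"ty": 0,"tz": 0,"gripper": 0}]'

```text
time_s: 16.42
tool_pos: [525.5, -7.6, 64.7]
eef_rot: [-0.0, 0.989, -0.146, 0.002]
wrist_force: [-4.3, -0.1, 14.7]
width: 11.8
```

```bash
python3 m7.py w19
```

```text
t 16.42 tcp [525.5  -7.6  64.7] F [-4.3 -0.1 14.7] w 11.8 M
 [[ 0.957 -0.289  0.003]
 [-0.289 -0.957 -0.   ]
 [ 0.003 -0.001 -1.   ]]
clip n 3871 x [-22.3  -0.5  21.4] y [-48.1 -45.6 -36.1] zw [29.4 64.  72.9]
top of clip y -44.2
cover-chamber est in chamber frame x,y [0.05 0.78] underside above chamber -4.5
```

14.7 N with the underside 4 to 4.5 mm down, so the gasket is near its stop. A short hold and a last look at both clips from the other cameras.

apply_moves --deltas '[{"wx": 0,"wy": 0,"wz": 0,"tx": 0,"ty": 0,"tz": -0.04,"gripper": 0},{"wx": 0,"wy": 0,"wz": 0,"tx": 0,"ty": 0,"tz": 0,"gripper": 0},{"wx": 0,"wy": 0,"wz": 0,"tx": 0,"ty": 0,"tz": 0,"gripper": 0},{"wx": 0,"wy": 0,"wz": 0,"tx": 0,"ty": 0,"tz": 0,"gripper": 0},{"wx": 0,"wy": 0,"wz": 0,"tx": 0,"ty": 0,"tz": 0,"gripper": 0}]'

```text
time_s: 16.88
tool_pos: [525.5, -7.5, 64.5]
eef_rot: [0.0, 0.989, -0.146, 0.002]
wrist_force: [-7.8, -0.5, 23.0]
width: 12.0
```

```bash
python3 m7.py w20; python3 m4.py w21; python3 - <<'E'
from h import *
p=optics.capture('scene'); a=p['pixels'][100:330,60:380]; b=np.load('pics/w20.npy',allow_pickle=True).item()['pixels']
q=optics.capture('top')['pixels'][70:300,150:470]
cv2.imwrite('pics/f.png',np.hstack([cv2.resize(a,(400,288),interpolation=cv2.INTER_CUBIC),cv2.resize(q,(400,288),interpolation=cv2.INTER_CUBIC)]))
b=b[140:384,100:420]; cv2.imwrite('pics/f2.png',cv2.resize(b,(787,600),interpolation=cv2.INTER_CUBIC)); st()
E
```

```text
t 16.88 tcp [525.5  -7.5  64.5] F [-7.8 -0.5 23. ] w 12.0 M
 [[ 0.957 -0.289  0.003]
 [-0.289 -0.957 -0.001]
 [ 0.004 -0.    -1.   ]]
clip n 3906 x [-22.4  -0.5  21.9] y [-48.  -45.4 -35.6] zw [29.3 64.  73. ]
top of clip y -44.2
cover-chamber est in chamber frame x,y [0.1  0.84] underside above chamber -4.7
t 16.93 tcp [525.5  -7.5  64.5] F [-8.7 -0.1 23.8] w 11.6 M
 [[ 0.957 -0.289  0.003]
 [-0.289 -0.957 -0.001]
 [ 0.004 -0.    -1.   ]]
handle: ztop(tool) -27.1 x range [-6.5  6.1] y range [-20.   25.3]
 top rect ((-0.2992277145385742, 2.992097854614258), (14.241004943847656, 46.479042053222656), 0.5484825968742371)
plate n 13468 z med 11.1
 plane slopes [ 3.0000e-03 -1.2000e-02  1.0892e+01]
  y -38 x [-43.9  44.8]
  y -34 x [-48.6  47.4]
  y -30 x [-48.6  47.1]
  y -26 x [-48.8  47.5]
  y -20 x [-48.7  47.5]
  x -36 ymin -39.7 z 10.9
  x -25 ymin -39.1 z 10.9
  x -12 ymin -31.7 z 10.9
  x 0 ymin -35.5 z 10.9
  x 12 ymin -31.9 z 11.1
  x 25 ymin -39.5 z 11.1
  x 36 ymin -39.4 z 11.2
t 17.08 tcp [525.5  -7.5  64.5] F [-8.7  0.2 23.5] w 12.2 M
 [[ 0.957 -0.289  0.003]
 [-0.289 -0.957 -0.001]
 [ 0.003 -0.    -1.   ]]
```

View pics/f.png

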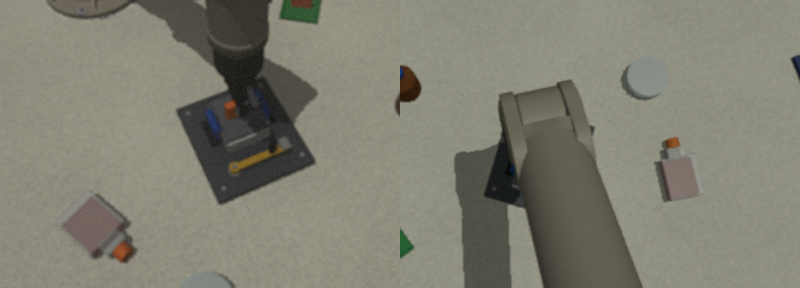

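View pics/f2.png

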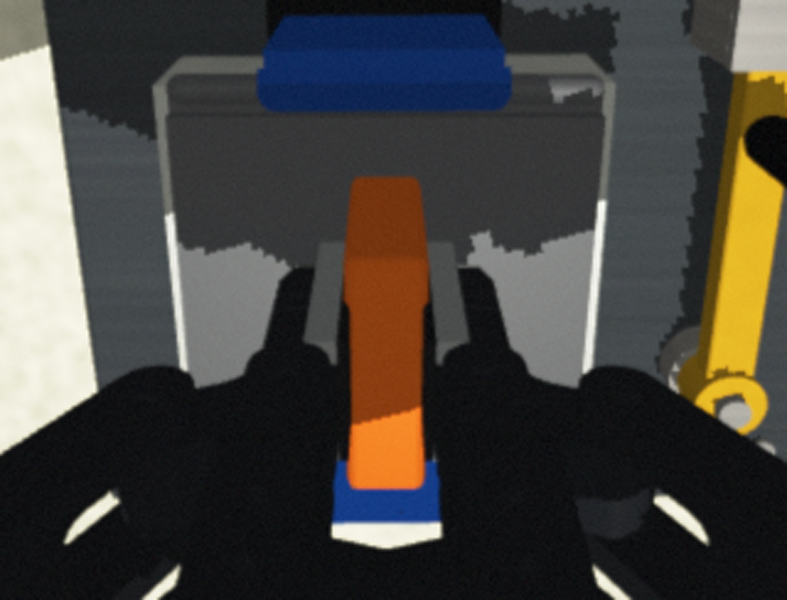

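The front clip laps over the cover's edge (385,100 in the crop), the rear clip shows beyond the handle (385,495), and the cover sits level inside the rim. It holds a steady 23 N and the hook arm is closed. I hand in.

```bash
python3 -c "
from h import *
st(); print(ticket.close_job()); st()"
```

```text
t 17.08 tcp [525.5  -7.5  64.5] F [-8.7  0.2 23.5] w 12.2 M
 [[ 0.957 -0.289  0.003]
 [-0.289 -0.957 -0.001]
 [ 0.003 -0.    -1.   ]]
the job is handed in; nothing more can be done
None
the job is handed in; nothing more can be done
```

I swung the hook arm home, snapped the grey cover in under the clips, and handed the job in at 17.1 s while still pressing the cover down. The hand-in reports no verdict.

- **Hook arm:** I pushed it until it met a solid stop at 25 N. In later pictures it lies parallel to the chamber, with its end under the catch.
- **Cover position:** It is within about 1 mm of the chamber's centre and level to about 0.01 rad, with well under 1° of twist. Its underside reads 4.7 mm below the free gasket level, against a solid stop at 4 mm. That fits a fully squeezed gasket, within the camera's 2 mm calibration.
- **Force:** The wrist held a steady 23.5 N down (about 9 N sideways) with the fingers still gripping the handle.
- **Clips:** The +y clip is seen lapping over the cover's edge, back at its rest place. The -y clip is mostly hidden behind the gripper; I judged it snapped because the cover sits level and fully down.
- **Bystanders:** The flask, dishes and bottle look untouched in the last pictures.

**Disagreements along the way:**
- Pictures taken right after fast moves mixed two arm poses, giving chamber positions several mm apart. I remeasured with the arm settled.
- When the fingers closed on the handle, their tips swung down onto the cover plate and lifted the arm about 4 mm. This did not affect the grasp.
- During the snap the cover drifted about 3.5 mm off in x. I brought it back before the final press.

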